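# Pack a kiln shelf

### The job

Pack the kiln shelf around its two posts, with 'behind' meaning towards the shelf's far edge: stand the jar midway between the posts and put its lid on, the beaker straight behind the square post, the bowl straight behind the round post, and the cone pack straight in front of the jar with its row of cones parallel to the shelf's front edge. Keep the beaker and the bowl about 8 cm behind their posts and the cone pack about 8 cm in front of the jar, centre to centre, all upright on the shelf. Set things down gently, never drop them, and leave the posts and the unfired grey vase where they stand.

Things in the scene. Friction and masses are not known exactly. Their poses are not given: they have to be found in the camera images.
- shelf: Pale rectangular kiln shelf, a flat slab lying fixed on the work surface: 240 mm deep (x) by 260 mm wide (y), 15 mm thick. Origin: centre of its underside, so its top is 15 mm above the origin. Its x axis points to the shelf's back (away from the robot, turned by at most 0.25 rad), y to its left.
- square_post: Cream kiln post of square section, 38 x 38 mm, 60 mm tall, 0.3 kg, standing loose on the shelf. Its axes are parallel to the shelf's. Origin: centre of its underside; z up. The two posts' centres are 170 mm apart on a line parallel to the shelf's y axis; either post may be the left one.
- round_post: Cream round kiln post, 38 mm in diameter, 60 mm tall, 0.3 kg, standing loose on the shelf, its axes parallel to the shelf's. Origin: centre of its underside; z up.
- jar: Terracotta jar without its lid: round, straight belly of 62 mm diameter from 8 to 48 mm height, then a shoulder to a neck of 44 mm diameter; 66 mm tall; round mouth of 34 mm diameter. About 0.22 kg. Origin: centre of its underside; z up.
- lid: Terracotta lid of the jar, lying right way up: a flange 54 mm in diameter and 6 mm thick, below it a locating spigot 26 mm in diameter and 5 mm tall that drops into the jar's mouth with 4 mm play all round, and on top a knob about 20 mm in diameter that reaches from 11 to 35 mm height. About 0.07 kg. Origin: centre of the spigot's underside, 5 mm below the flange; z up. Seated on the jar, the origin is 61 mm above the jar's.
- beaker: Terracotta beaker, tall and narrow, open at the top, no handle: 52 mm in diameter, 82 mm tall, wall 4 mm. About 0.17 kg. Origin: centre of its underside; z up.
- bowl: Small low terracotta bowl, open at the top: 64 mm in diameter, 36 mm tall; the wall is upright from 18 mm to the rim and tapers to a foot of 40 mm diameter below; wall 4 mm. About 0.12 kg. Origin: centre of its underside; z up.
- cone_pack: Cone pack: a terracotta clay bar 70 mm long (its y axis), 26 mm wide (x) and 26 mm tall, with a row of three slender pale cones along its length that rise to 63 mm. About 0.12 kg. Origin: centre of its underside; z up.
- vase: Small unfired vase of grey clay, 54 mm at its widest, with a narrow neck (20 mm) and a flared lip, 80 mm tall. Fragile, to be left alone. Origin: centre of its underside; z up.
There are look-alikes about, which are no part of the job. Leave any pink look-alike of the round_post alone.

How it is judged:
By the outcome, as a careful person would: the job done as asked, in the order asked, and still so for the second after the job is handed in, with the robot touching nothing.
It also fails if it takes over 144 s, if anything falls off the work surface, if the arm or the gripper's body presses on something with over 40 N, if the wrist force passes 120 N, or if a joint passes its speed limit or range.

### The arm

A 6-joint arm with a two-finger parallel gripper is mounted at the origin on the work surface. World frame = base frame: x ahead of the robot, y to its left, z up, the work surface at z = 0. Lengths are in m, angles in rad, forces in N, time in s.
With the tool pointing down it reaches from about 0.35 to 0.725 m from the base axis. Payload 6 kg.
Tool frame: the origin (TCP) lies on the centre line of the jaws, within the pads' length; the fingertips stand arm.tip_extent ahead of it and the grasp point (between the pads) is the TCP (arm.tip_extent is the distance from the TCP to the fingertips, in m); z points along the fingers, y is the line along which they close (so a half turn about z gives the same grasp; the last joint's range is limited). The gripper opens to 85 mm and grips with 20 to 120 N. Pads are 22 mm wide; open, the fingers measure 114 mm over their backs; the gripper's body (76 mm by 85 mm) begins 54 mm behind the grasp point. The pads swing forward as they close: fully open they stand 13 mm farther back than shut.
Start: joints at [-0.817, 0.04, 0.085, 0, -1.615, -0.334], TCP at [0.245, -0.548, 0.23] pointing down, gripper open.
Joint ranges: [-2.56, 2.56], [-1.29, 2.01], [-1.08, 1.49], [-3.29, 1.98], [-2.81, -0.18], [-2.99, 2.99]. Speed limits (rad/s): [2.57, 2.57, 3.01, 3.14, 3.14, 3.14].

### API

Orientations are given as a unit quaternion [w, x, y, z].
In Python, from bench import arm, eyes gives the robot as it stands.
- The arm moves only by the tool apply_moves, never from a script. Its argument "deltas" is a list of rows, each an object of numbers: "fingers": the closure, from -1 (fully open) to 1 (shut); "x", "y", "z": the shift along the tool's x, y, z scaled (see below); "rx", "ry", "rz": the turn, a rotation vector about the tool's x, y, z scaled (see below). In form: [{"fingers": .., "x": .., "y": .., "z": .., "rx": .., "ry": .., "rz": ..}, ...]. A call has 1 to 20 rows; each row is the pose to reach, as a shift and turn from the pose commanded when the call began, along the tool's axes at that moment, turning the shorter way round; what a row does not reach only later rows make up. The controller multiplies each number of a shift by 0.25 m and each number of a turn by 180 degrees. A row lasts 1/8 s, in which the tool goes at most 62.5 mm and 10.7 degrees, less where a joint would pass 70% of its speed; a pose out of reach is approached as far as the arm can. A call with a number of a shift or a turn outside -1 to 1 is refused whole. A call with a gripper value outside its range is refused whole. The fingers move at their own pace and stop on an object; "force" is the grip in N (left out, the last holds). Time passes only in rows, so rows that repeat a pose let the fingers close. It gives the time, the measured TCP pose, the force, the opening and the grip force at its end, in the units of the state.
- arm.observe(): the state, without advancing time (a new reading comes with each control period).
- eyes.read_camera(name): name is "scene" or "top" or "wrist"; returns the picture (400x640x3 uint8, blue, green, red); there is no depth.
- eyes.calibration(name): a dict with "camera_matrix" (3x3 intrinsics, pixels), "dist_coeffs" ([k1, k2, p1, p2, k3] as OpenCV has them; the pictures are not rectified), "world_from_camera" (4x4, takes a point from camera to world coordinates). Camera axes: x right, y down, z forward; pixel columns grow to the right and rows downward; lengths in m; the calibration is good to about 2 mm. A picture is of the moment at which its call begins: read the wrist's pose just before it. calibration takes no time and is no camera call; for the wrist camera it gives the pose at the moment of the call.
- arm.finish_job(): hands the job in; it is judged then, once.
The state is a dict: "time_s": time; "joint_pos": joint angles; "joint_vel": joint speeds; "joint_torque": joint torques, N m; "eef_pos": TCP position; "tcp_rot": TCP orientation; "contact_force": force on the tool from outside, world axes, zero at the start; "torque": the same for the moment, N m; "width": finger opening in m; "gripper_force": force on a finger pad.
Only numpy, scipy, OpenCV 4.12 (cv2) and the standard library are available. Lean on these libraries where they do the work, as an engineer would, in place of code of your own. Each camera call takes 0.05 s, during which the arm holds its last target. There are 200 camera calls.

## Working session

There is one attempt and no reset: what is moved stays moved. The work goes in short steps, Python scripts to look and compute and a tool call to move; the robot and the scene stay as the last step left them, time stands still between calls to the robot, and variables do not carry over. Pictures are saved under pics/ and viewed, at most 14 in all, crops included, and the job is handed in when it is done.

Besides the shell and the picture viewer there is one more tool, called as name(argument=value, ...) on one line, values as JSON. apply_moves: Moves the arm, as the interface text tells. Shifts and turns lie within -1 to 1; 1 stands for 0.25 m of shift or 180 degrees of turn. Its arguments: {"type":"object","properties":{"deltas":{"type":"array"},"force":{"type":"number"}},"required":["deltas"]}

```bash
mkdir -p pics; ls
python3 - <<'E'
from bench import arm, eyes
import cv2,numpy as np
for n in("top","scene"):
    cv2.imwrite(f"pics/{n}0.png",eyes.read_camera(n))
    c=eyes.calibration(n);print(n,np.round(c["camera_matrix"],1).tolist(),c["dist_coeffs"],np.round(c["world_from_camera"],3).tolist())
o=arm.observe();print(o);print(arm.tip_extent)
E
```

```text
pics
top [[386.7, 0.0, 318.2], [0.0, 386.7, 202.9], [0.0, 0.0, 1.0]] [0.02318799 0.         0.         0.         0.        ] [[0.023, -0.995, 0.093, 0.46], [-1.0, -0.021, 0.021, -0.01], [-0.019, -0.093, -0.995, 1.019], [0.0, 0.0, 0.0, 1.0]]
scene [[389.5, 0.0, 321.9], [0.0, 389.5, 197.3], [0.0, 0.0, 1.0]] [-0.02856425  0.          0.          0.          0.        ] [[-0.26, 0.738, -0.623, 1.265], [0.966, 0.197, -0.169, 0.205], [-0.002, -0.645, -0.764, 0.928], [0.0, 0.0, 0.0, 1.0]]
{'time_s': 0.1, 'joint_pos': array([-8.17308527e-01,  4.07419478e-02,  8.39302995e-02, -4.14495210e-04,
       -1.61549718e+00, -3.33726006e-01]), 'joint_vel': array([-9.13340735e-04, -1.39886503e-04,  1.84482616e-03, -5.23961109e-04,
       -8.24937260e-04, -8.83171573e-05]), 'joint_torque': array([-4.00453544e-03, -3.69343901e+01,  3.48282731e+01,  6.95175380e+00,
       -4.50531836e-03,  4.69777024e-05]), 'eef_pos': array([ 0.24449136, -0.54760661,  0.22909386]), 'tcp_rot': array([-2.13952615e-04, -2.08352253e-01,  9.78053538e-01,  7.54328571e-04]), 'contact_force': array([-0.81873584, -0.46655523, -0.09246402]), 'torque': array([ 0.00846374, -0.03043816,  0.00590445]), 'gripper_force': 0.0, 'width': 0.08576752077432806}
0.019
```

View pics/top0.png

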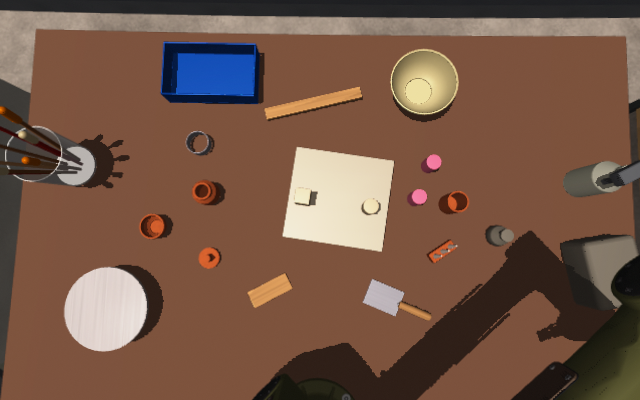

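View pics/scene0.png

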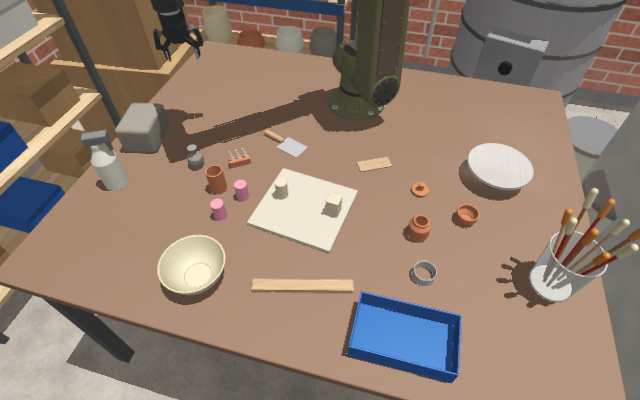

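The views show, in the top image: square post (303,196), round post (371,206), jar (205,192), bowl (152,226), lid (209,258), beaker (457,202), cone pack (443,251) and vase (500,235). The look-alikes are two pink posts at (433,162) and (419,197), a grey ring at (198,142), and a big yellow bowl at (424,82).

```bash
cat > h.py <<'E'
from bench import arm, eyes
import cv2,numpy as np
from scipy.optimize import minimize
def proj(c,P):
    T=np.linalg.inv(c["world_from_camera"]);r,_=cv2.Rodrigues(T[:3,:3])
    return cv2.projectPoints(np.float64(P).reshape(-1,3),r,T[:3,3],np.float64(c["camera_matrix"]),np.float64(c["dist_coeffs"]))[0].reshape(-1,2)
def ray(c,uv,z):
    n=cv2.undistortPoints(np.float64(uv).reshape(-1,1,2),np.float64(c["camera_matrix"]),np.float64(c["dist_coeffs"])).reshape(-1,2)
    W=np.array(c["world_from_camera"]);d=np.c_[n,np.ones(len(n))]@W[:3,:3].T;o=W[:3,3]
    return o+d*((z-o[2])/d[:,2])[:,None]
PROF=dict(jar=[(.025,0),(.031,.008),(.031,.048),(.022,.056),(.022,.066)],lid=[(.013,0),(.027,.005),(.027,.011),(.010,.020),(.010,.035)],
 beaker=[(.026,0),(.026,.082)],bowl=[(.02,0),(.032,.018),(.032,.036)],round_post=[(.019,0),(.019,.06)])
A=np.linspace(0,2*np.pi,32,endpoint=False)
def pts(n,x,y,z0=0,yaw=0):
    if n in PROF: P=np.array([(r*np.cos(a),r*np.sin(a),z) for r,z in PROF[n] for a in A])
    else:
        hx,hy,h=dict(square_post=(.019,.019,.06),cone_pack=(.013,.035,.026))[n]
        P=np.array([(i*hx,j*hy,k*h) for i in(-1,1) for j in(-1,1) for k in(0,1)])
    R=np.array([[np.cos(yaw),-np.sin(yaw),0],[np.sin(yaw),np.cos(yaw),0],[0,0,1]])
    return P@R.T+[x,y,z0]
def sil(c,n,x,y,z0=0,yaw=0,shape=(400,640),S=4):
    m=np.zeros((shape[0],shape[1]),np.uint8);p=proj(c,pts(n,x,y,z0,yaw))
    if n in("jar","lid"):   # union of convex pieces
        q=p.reshape(-1,32,2);gs=[q[i:i+2].reshape(-1,2) for i in range(len(q)-1)]
    else: gs=[p]
    for g in gs: cv2.fillPoly(m,[np.int32(np.round(cv2.convexHull(np.float32(g))*16))],255,cv2.LINE_AA,4)
    return m/255.
def tmask(im):
    h=cv2.cvtColor(im,cv2.COLOR_BGR2HSV).astype(int)
    return h
def fit(views,n,p0,z0=0,yaw=False):
    """views: list of (calib, mask float)"""
    def cost(p):
        e=0
        for c,m in views:
            s=sil(c,n,p[0]/100,p[1]/100,z0,p[2] if yaw else 0)
            u,v=proj(c,[[p0[0],p0[1],z0+.03]])[0].astype(int);w=int(0.13*c["camera_matrix"][0][0]/np.linalg.norm(np.array(c["world_from_camera"])[:3,3]-[p0[0],p0[1],z0]))
            sl=np.s_[max(0,v-w):v+w,max(0,u-w):u+w]
            # restrict to mask nearest: caller gives clean mask
            e+=np.abs(s[sl]-m[sl]).sum()/max(m[sl].sum(),1)
        return e
    x0=[p0[0]*100,p0[1]*100]+([p0[2]] if yaw else [])
    d=np.eye(len(x0))*1.0
    if yaw:d[2,2]=.3
    r=minimize(cost,x0,method="Nelder-Mead",options=dict(initial_simplex=np.vstack([x0,np.array(x0)+d]),xatol=.005,fatol=1e-4))
    o=r.x.copy();o[:2]/=100;return o,r.fun
def comp(m,u,v,rad=6):
    """connected component of bool mask closest to (u,v)"""
    n,l=cv2.connectedComponents(m.astype(np.uint8));ys,xs=np.nonzero(l)
    d=(xs-u)**2+(ys-v)**2;i=d.argmin()
    k=(l==l[ys[i],xs[i]]).astype(np.uint8)
    cs,_=cv2.findContours(k,cv2.RETR_EXTERNAL,cv2.CHAIN_APPROX_NONE);return cv2.drawContours(np.zeros_like(k),cs,-1,1,-1).astype(float)
E
python3 - <<'E'
from h import *
I={n:cv2.imread(f"pics/{n}0.png") for n in("top","scene")};C={n:eyes.calibration(n) for n in I}
H={n:cv2.cvtColor(I[n],cv2.COLOR_BGR2HSV).astype(int) for n in I}
for u,v in[(205,192),(195,192),(152,226),(209,252),(457,195),(443,254),(250,200),(360,170),(303,196),(371,206),(215,195)]:print((u,v),H["top"][v,u],end=" ")
print()
terr={n:((H[n][...,0]<14)&(H[n][...,1]>178)&(H[n][...,2]>60)) for n in I}
shelf={n:((H[n][...,1]<75)&(H[n][...,2]>150)) for n in I}
for n in I:
    print(n,[(*map(int,s[:5]),) for s in cv2.connectedComponentsWithStats(terr[n].astype(np.uint8))[2][1:] if s[4]>25])
s=comp(shelf["top"],340,180)
q=cv2.minAreaRect(np.argwhere(s)[:,::-1].astype(np.int32));print(q)
a=I["top"][130:280,130:520];b=I["scene"][140:290,180:500]
f=lambda x,w:cv2.resize(x,(w,300),interpolation=cv2.INTER_CUBIC)
cv2.imwrite("pics/c1.png",np.vstack([f(a,780),cv2.copyMakeBorder(f(b,640),0,0,0,140,0)]))
E
```

```text
(205, 192) [  8 196  82] (195, 192) [  8 201  94] (152, 226) [  9 201 209] (209, 252) [  9 202 212] (457, 195) [  8 197  70] (443, 254) [  9 183 183] (250, 200) [ 10 132 126] (360, 170) [ 20  48 232] (303, 196) [ 24  43 242] (371, 206) [ 22  59 241] (215, 195) [  8 199  82] 
top [(0, 106, 19, 18, 82), (22, 157, 9, 8, 33), (192, 180, 24, 25, 421), (439, 191, 30, 23, 519), (139, 214, 26, 25, 461), (427, 240, 26, 23, 176), (199, 248, 21, 21, 339)]
scene [(562, 217, 39, 47, 125), (555, 235, 12, 23, 62), (582, 256, 34, 19, 95)]
((338.3621826171875, 198.50942993164062), (100.81901550292969, 91.92057800292969), 8.61564826965332)
```

View pics/c1.png

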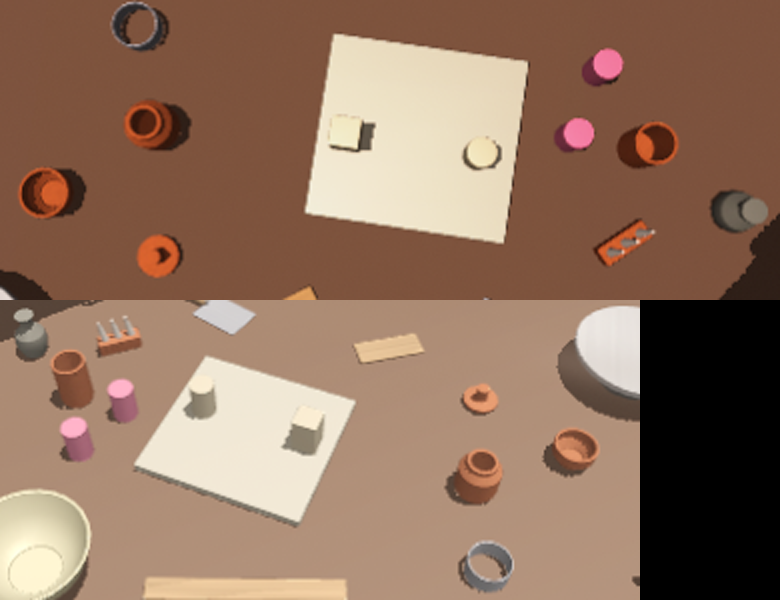

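The crop shows all targets clearly: jar and bowl with open mouths, flat orange lid with its knob, tall beaker, orange cone pack. The two pink posts and the grey ring are the look-alikes, and both cream posts stand on the shelf. Next I fit positions.

```bash
cat > loc.py <<'E'
from h import *
I={n:cv2.imread(f"pics/{n}0.png") for n in("top","scene")};C={n:eyes.calibration(n) for n in I}
H={n:cv2.cvtColor(I[n],cv2.COLOR_BGR2HSV).astype(int) for n in I}
T=H["top"];M={"top":(T[...,0]<14)&(T[...,1]>175)&(T[...,2]>55)}
S=H["scene"];print("scene hsv",[S[v,u].tolist() for u,v in[(420,233),(467,217),(420,190),(214,182),(240,161),(390,230)]])
M["scene"]=(S[...,0]<13)&(S[...,1]>125)
if __name__=="__main__":
    for n,u,v in[("jar",205,192),("lid",209,258),("beaker",457,202),("bowl",152,226),("cone_pack",443,251)]:
        g=ray(C["top"],[(u,v)],.03)[0];yw=n=="cone_pack"
        p0=[g[0],g[1]]+([-1.0] if yw else [])
        m=comp(M["top"],u,v);a,e=fit([(C["top"],m)],n,p0,0,yw)
        us,vs=proj(C["scene"],[[a[0],a[1],.02]])[0]
        ms=comp(M["scene"],us,vs);b,e2=fit([(C["scene"],ms)],n,a if yw else a[:2],0,yw)
        j,e3=fit([(C["top"],m),(C["scene"],ms)],n,a if yw else a[:2],0,yw)
        print(n,a.round(4),round(e,2),b.round(4),round(e2,2),j.round(4),round(e3,2),ms.sum())
    # shelf: corners
    for n,sd in(("top",(340,180)),("scene",(300,200))):
        k=comp((H[n][...,1]<80)&(H[n][...,2]>(150)),*sd)
        def ct(p):
            P=[[p[0]/100+i*.12*np.cos(p[2])-j*.13*np.sin(p[2]),p[1]/100+i*.12*np.sin(p[2])+j*.13*np.cos(p[2]),h] for i in(-1,1) for j in(-1,1) for h in((.015,) if n=="scene" else (0,.015))]
            s=np.zeros((400,640),np.uint8);cv2.fillPoly(s,[np.int32(np.round(cv2.convexHull(np.float32(proj(C[n],P)))*16))],255,cv2.LINE_AA,4);return np.abs(s/255.-k).sum()
        g=ray(C["top"],[(338.4,198.5)],.015)[0]
        x0=np.array([g[0]*100,g[1]*100,-.13])
        r=minimize(ct,x0,method="Nelder-Mead",options=dict(initial_simplex=np.vstack([x0,x0+np.diag([1,1,.1])])));print("shelf",n,r.x,r.fun)
    for n in I:
        print(n,"posts",[proj(C[n],[[*ray(C["top"],[q],.075)[0][:2],.075]]) .round(0).tolist() for q in((303,196),(371,206))])
    print(ray(C["top"],[(302.3,196),(370.8,206)],.075).round(4))
E
python3 loc.py
```

```text
scene hsv [[10, 142, 163], [11, 130, 228], [10, 145, 155], [9, 145, 123], [9, 145, 125], [12, 81, 177]]
jar [0.5722 0.3026] 0.35 [0.5723 0.2993] 0.18 [0.5718 0.3023] 0.54 489.0
lid [0.4061 0.2922] 0.18 [0.4055 0.2879] 0.35 [0.4045 0.2903] 0.54 180.0
beaker [ 0.5597 -0.3283] 0.18 [ 0.5546 -0.3305] 0.22 [ 0.5598 -0.3283] 0.42 433.0
bowl [0.4832 0.4346] 0.19 [0.4821 0.4334] 0.21 [0.4833 0.4337] 0.41 362.0
cone_pack [ 0.4241 -0.296  -0.7124] 1.47 [ 0.4397 -0.3056  0.7169] 0.9 [ 0.4357 -0.3099  0.603 ] 1.54 146.0
shelf top [56.741658   -4.05003419 -0.12805727] 250.12156862745098
shelf scene [56.53426351 -3.99582028 -0.12340937] 128.51372549019607
top posts [[[303.0, 196.0]], [[371.0, 206.0]]]
scene posts [[[333.0, 198.0]], [[280.0, 182.0]]]
[[ 0.5637  0.0491  0.075 ]
 [ 0.5427 -0.1191  0.075 ]]
```

```bash
cat > plan.py <<'E'
from h import *
from scipy.spatial.transform import Rotation as R
def cur():
    o=arm.observe();q=o["tcp_rot"];return o,np.array(o["eef_pos"]),R.from_quat([q[1],q[2],q[3],q[0]])
def tgt(yaw):  # tool z down, tool y along angle yaw (deg, mod 180)
    y=np.array([np.cos(np.radians(yaw)),np.sin(np.radians(yaw)),0]);z=np.array([0,0,-1.]);return R.from_matrix(np.c_[np.cross(y,z),y,z])
def plan(*wps,frm=None):
    """wps: (x,y,z,yaw). prints scaled deltas from the current pose"""
    o,p,r=cur()
    if frm is not None: p,r=np.array(frm[:3]),tgt(frm[3])
    else: print("t",round(o["time_s"],2),"p",p.round(4),"yaw",round(np.degrees(np.arctan2(*r.as_matrix()[1::-1,1])),1),"tilt",(r.as_matrix()[:2,2]).round(4),"F",np.round(o["contact_force"],1),"w",round(o["width"],4),"q6",o["joint_pos"][5].round(2),"q1",o["joint_pos"][0].round(2))
    for w in wps:
        c=[(r.inv()*tgt(w[3]+k)).as_rotvec() for k in(0,180)];rv=min(c,key=np.linalg.norm)
        print("->",dict(zip("x y z rx ry rz".split(),[float(v) for v in np.round(np.r_[r.inv().apply(np.array(w[:3])-p)/.25,rv/np.pi],4)])))
E
python3 - <<'E'
from plan import *
import loc
C,M,H=loc.C,loc.M,loc.H
plan((.245,-.548,.23,114))
W=np.array(eyes.calibration("wrist")["world_from_camera"]);o,p,r=cur();T=np.eye(4);T[:3,:3]=r.as_matrix();T[:3,3]=p
print((np.linalg.inv(T)@W).round(3).tolist(),np.round(eyes.calibration("wrist")["camera_matrix"],0).tolist())
m=comp(M["top"],443,251);print(fit([(C["top"],m)],"cone_pack",[.43,-.3,.5],0,True))
E
```

```text
scene hsv [[10, 142, 163], [11, 130, 228], [10, 145, 155], [9, 145, 123], [9, 145, 125], [12, 81, 177]]
t 0.1 p [ 0.2445 -0.5476  0.2291] yaw 114.1 tilt [-0.0007  0.0014] F [-0.8 -0.5 -0.1] w 0.0858 q6 -0.33 q1 -0.82
-> {'x': -0.0012, 'y': -0.0023, 'z': -0.0036, 'rx': 0.0005, 'ry': -0.0, 'rz': 0.0003}
[[0.001, -0.956, -0.294, 0.074], [1.0, 0.001, -0.0, -0.0], [0.0, -0.294, 0.956, -0.144], [0.0, 0.0, 0.0, 1.0]] [[278.0, 0.0, 320.0], [0.0, 278.0, 197.0], [0.0, 0.0, 1.0]]
(array([ 0.43827281, -0.30713983,  0.58921438]), np.float64(0.7133917396745931))
```

Run:
```python
from plan import *
plan((.42,-.335,.23,90))
```

```text
t 0.1 p [ 0.2445 -0.5476  0.2291] yaw 114.1 tilt [-0.0007  0.0014] F [-0.8 -0.5 -0.1] w 0.0858 q6 -0.33 q1 -0.82
-> {'x': -0.9877, 'y': 0.4905, 'z': -0.003, 'rx': 0.0005, 'ry': -0.0001, 'rz': 0.1336}
```

apply_moves(deltas=[{"fingers": -1, "x": -0.988, "y": 0.49, "z": 0, "rx": 0, "ry": 0, "rz": 0.134}, {"x": -0.988, "y": 0.49, "z": 0, "rz": 0.134}, {"x": -0.988, "y": 0.49, "z": 0, "rz": 0.134}, {"x": -0.988, "y": 0.49, "z": 0, "rz": 0.134}, {"x": -0.988, "y": 0.49, "z": 0, "rz": 0.134}, {"x": -0.988, "y": 0.49, "z": 0, "rz": 0.134}, {"x": -0.988, "y": 0.49, "z": 0, "rz": 0.134}, {"x": -0.988, "y": 0.49, "z": 0, "rz": 0.134}])

```text
validation failed for argument at $.de...
```

Run:
```python
from plan import *
import pickle
c=eyes.calibration("wrist");im=eyes.read_camera("wrist");cv2.imwrite("pics/w1.png",im);pickle.dump(c,open("w1.pkl","wb"))
plan((.56,-.10,.23,90))
```

```text
t 0.15 p [ 0.2445 -0.5477  0.2292] yaw 114.0 tilt [-0.0007  0.0012] F [-0.6 -0.1  0.3] w 0.0853 q6 -0.33 q1 -0.82
-> {'x': -1.8823, 'y': 1.1209, 'z': -0.0019, 'rx': 0.0004, 'ry': -0.0001, 'rz': 0.1336}
```

View pics/w1.png

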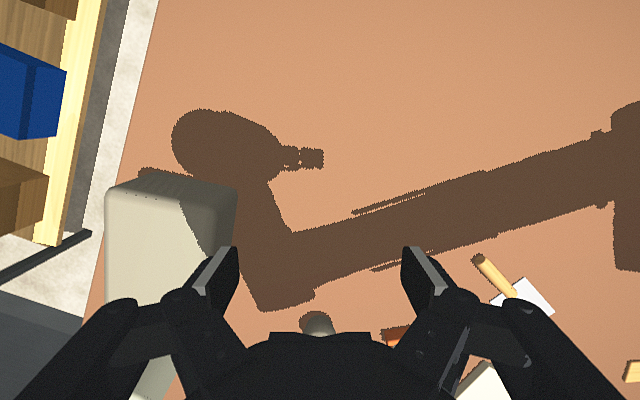

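The wrist picture shows the gripper hiding what lies under the TCP, and rows need every key. Calibrated top and scene fits agree, so I go straight to the jar.

Run:
```python
from plan import *
plan((.42,-.335,.23,83))
plan((.48,-.10,.23,83),frm=(.42,-.335,.23,83))
plan((.55,.13,.2,83),frm=(.48,-.10,.23,83))
plan((.572,.302,.12,83),frm=(.55,.13,.2,83))
```

```text
t 0.15 p [ 0.2445 -0.5477  0.2292] yaw 114.0 tilt [-0.0007  0.0012] F [-0.6 -0.1  0.3] w 0.0853 q6 -0.33 q1 -0.82
-> {'x': -0.9878, 'y': 0.4907, 'z': -0.0026, 'rx': 0.0004, 'ry': -0.0002, 'rz': 0.1725}
-> {'x': -0.1237, 'y': 0.9622, 'z': 0.0, 'rx': 0.0, 'ry': 0.0, 'rz': 0.0}
-> {'x': -0.1658, 'y': 0.9473, 'z': 0.12, 'rx': 0.0, 'ry': 0.0, 'rz': 0.0}
-> {'x': -0.0035, 'y': 0.6936, 'z': 0.32, 'rx': 0.0, 'ry': 0.0, 'rz': 0.0}
```

apply_moves(deltas=[{"fingers": -1, "x": -0.988, "y": 0.49, "z": 0, "rx": 0, "ry": 0, "rz": 0.1725}, {"fingers": -1, "x": -0.988, "y": 0.49, "z": 0, "rx": 0, "ry": 0, "rz": 0.1725}, {"fingers": -1, "x": -0.988, "y": 0.49, "z": 0, "rx": 0, "ry": 0, "rz": 0.1725}, {"fingers": -1, "x": -0.988, "y": 0.49, "z": 0, "rx": 0, "ry": 0, "rz": 0.1725}, {"fingers": -1, "x": -0.988, "y": 0.49, "z": 0, "rx": 0, "ry": 0, "rz": 0.1725}, {"fingers": -1, "x": -0.988, "y": 0.49, "z": 0, "rx": 0, "ry": 0, "rz": 0.1725}, {"fingers": -1, "x": -0.988, "y": 0.49, "z": 0, "rx": 0, "ry": 0, "rz": 0.1725}])

```text
time_s: 1.02
eef_pos: [0.4201, -0.3353, 0.2298]
tcp_rot: [-0.0, 0.061, 0.998, 0.0]
contact_force: [0.3, -0.6, 0.2]
width: 0.0849
gripper_force: 0.0
```

apply_moves(deltas=[{"fingers": -1, "x": -0.124, "y": 0.962, "z": 0, "rx": 0, "ry": 0, "rz": 0}, {"fingers": -1, "x": -0.124, "y": 0.962, "z": 0, "rx": 0, "ry": 0, "rz": 0}, {"fingers": -1, "x": -0.124, "y": 0.962, "z": 0, "rx": 0, "ry": 0, "rz": 0}, {"fingers": -1, "x": -0.124, "y": 0.962, "z": 0, "rx": 0, "ry": 0, "rz": 0}, {"fingers": -1, "x": -0.124, "y": 0.962, "z": 0, "rx": 0, "ry": 0, "rz": 0}])

```text
time_s: 1.65
eef_pos: [0.4806, -0.0985, 0.2297]
tcp_rot: [-0.0, 0.059, 0.998, 0.0]
contact_force: [-0.3, -0.2, 0.2]
width: 0.0857
gripper_force: 0.0
```

apply_moves(deltas=[{"fingers": -1, "x": -0.166, "y": 0.947, "z": 0, "rx": 0, "ry": 0, "rz": 0}, {"fingers": -1, "x": -0.166, "y": 0.947, "z": 0, "rx": 0, "ry": 0, "rz": 0}, {"fingers": -1, "x": -0.166, "y": 0.947, "z": 0, "rx": 0, "ry": 0, "rz": 0}, {"fingers": -1, "x": -0.166, "y": 0.947, "z": 0, "rx": 0, "ry": 0, "rz": 0}, {"fingers": -1, "x": -0.166, "y": 0.947, "z": 0, "rx": 0, "ry": 0, "rz": 0}])

```text
time_s: 2.28
eef_pos: [0.5508, 0.1306, 0.2284]
tcp_rot: [-0.001, 0.06, 0.998, -0.001]
contact_force: [0.3, -0.4, 0.4]
width: 0.0855
gripper_force: 0.0
```

apply_moves(deltas=[{"fingers": -1, "x": 0, "y": 0.7, "z": 0.3, "rx": 0, "ry": 0, "rz": 0}, {"fingers": -1, "x": 0, "y": 0.7, "z": 0.3, "rx": 0, "ry": 0, "rz": 0}, {"fingers": -1, "x": 0, "y": 0.7, "z": 0.3, "rx": 0, "ry": 0, "rz": 0}, {"fingers": -1, "x": 0, "y": 0.7, "z": 0.3, "rx": 0, "ry": 0, "rz": 0}, {"fingers": -1, "x": 0, "y": 0.7, "z": 0.3, "rx": 0, "ry": 0, "rz": 0}, {"fingers": -1, "x": 0, "y": 0.7, "z": 0.3, "rx": 0, "ry": 0, "rz": 0}])

```text
time_s: 3.02
eef_pos: [0.5726, 0.3015, 0.1566]
tcp_rot: [0.001, 0.062, 0.998, 0.001]
contact_force: [0.5, -0.6, 0.2]
width: 0.0854
gripper_force: 0.0
```

Run:
```python
from plan import *
plan((.572,.302,.12,83),(.572,.302,.033,83))
cv2.imwrite("pics/w2.png",eyes.read_camera("wrist"))
plan((.572,.302,.12,173),(.572,.302,.033,173))
```

```text
t 3.02 p [0.5726 0.3015 0.1566] yaw 82.9 tilt [0.0018 0.0011] F [ 0.5 -0.6  0.2] w 0.0854 q6 -2.49 q1 0.79
-> {'x': 0.0027, 'y': 0.0014, 'z': 0.1464, 'rx': 0.0004, 'ry': 0.0005, 'rz': -0.0007}
-> {'x': 0.0032, 'y': 0.0009, 'z': 0.4944, 'rx': 0.0004, 'ry': 0.0005, 'rz': -0.0007}
t 3.08 p [0.5724 0.3017 0.1566] yaw 82.9 tilt [0.0018 0.0013] F [ 0.1 -0.4  0.5] w 0.0851 q6 -2.49 q1 0.79
-> {'x': 0.002, 'y': 0.0007, 'z': 0.1464, 'rx': 0.0008, 'ry': 0.0, 'rz': 0.4994}
-> {'x': 0.0026, 'y': 0.0001, 'z': 0.4944, 'rx': 0.0008, 'ry': 0.0, 'rz': 0.4994}
```

```bash
sed -i 's/for k in(0,180)\]/for k in(0,)]/' plan.py
```

apply_moves(force=20, deltas=[{"fingers": -1, "x": 0.002, "y": 0, "z": 0.2, "rx": 0, "ry": 0, "rz": 0}, {"fingers": -1, "x": 0.002, "y": 0, "z": 0.35, "rx": 0, "ry": 0, "rz": 0}, {"fingers": -1, "x": 0.002, "y": 0, "z": 0.45, "rx": 0, "ry": 0, "rz": 0}, {"fingers": -1, "x": 0.002, "y": 0, "z": 0.494, "rx": 0, "ry": 0, "rz": 0}, {"fingers": -1, "x": 0.002, "y": 0, "z": 0.494, "rx": 0, "ry": 0, "rz": 0}, {"fingers": -0.6, "x": 0.002, "y": 0, "z": 0.494, "rx": 0, "ry": 0, "rz": 0}, {"fingers": -0.5, "x": 0.002, "y": 0, "z": 0.494, "rx": 0, "ry": 0, "rz": 0}, {"fingers": -0.4, "x": 0.002, "y": 0, "z": 0.494, "rx": 0, "ry": 0, "rz": 0}, {"fingers": -0.3, "x": 0.002, "y": 0, "z": 0.494, "rx": 0, "ry": 0, "rz": 0}, {"fingers": -0.3, "x": 0.002, "y": 0, "z": 0.494, "rx": 0, "ry": 0, "rz": 0}, {"fingers": -0.3, "x": 0.002, "y": 0, "z": 0.494, "rx": 0, "ry": 0, "rz": 0}])

```text
time_s: 4.45
eef_pos: [0.5718, 0.3032, 0.0334]
tcp_rot: [0.001, 0.061, 0.998, 0.0]
contact_force: [-1.3, -3.4, 5.4]
width: 0.0598
gripper_force: 20.5
```

View pics/w2.png

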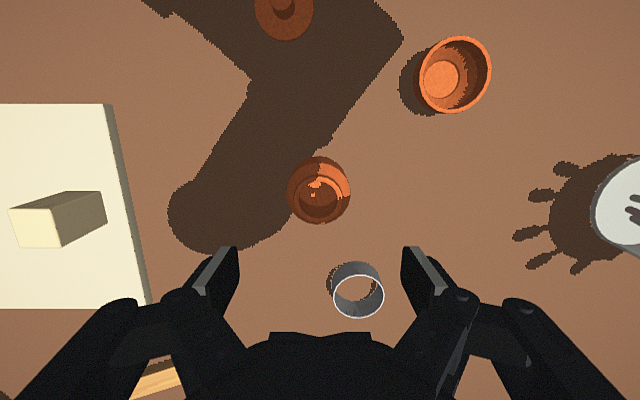

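The wrist view showed the jar at (318,190), exactly below the TCP as projected, with the bowl at (455,75), lid at (285,10) and ring at (357,290). Next I regrasp at 90° to centre it.

apply_moves(deltas=[{"fingers": -1, "x": 0, "y": 0, "z": 0, "rx": 0, "ry": 0, "rz": 0}, {"fingers": -1, "x": 0, "y": 0, "z": 0, "rx": 0, "ry": 0, "rz": 0}, {"fingers": -1, "x": 0, "y": 0, "z": 0, "rx": 0, "ry": 0, "rz": 0}, {"fingers": -1, "x": 0, "y": 0, "z": 0, "rx": 0, "ry": 0, "rz": -0.05}, {"fingers": -1, "x": 0, "y": 0, "z": 0, "rx": 0, "ry": 0, "rz": -0.1}, {"fingers": -1, "x": 0, "y": 0, "z": 0, "rx": 0, "ry": 0, "rz": -0.15}, {"fingers": -1, "x": 0, "y": 0, "z": 0, "rx": 0, "ry": 0, "rz": -0.2}, {"fingers": -1, "x": 0, "y": 0, "z": 0, "rx": 0, "ry": 0, "rz": -0.25}, {"fingers": -1, "x": 0, "y": 0, "z": 0, "rx": 0, "ry": 0, "rz": -0.3}, {"fingers": -1, "x": 0, "y": 0, "z": 0, "rx": 0, "ry": 0, "rz": -0.35}, {"fingers": -1, "x": 0, "y": 0, "z": 0, "rx": 0, "ry": 0, "rz": -0.4}, {"fingers": -1, "x": 0, "y": 0, "z": 0, "rx": 0, "ry": 0, "rz": -0.45}, {"fingers": -1, "x": 0, "y": 0, "z": 0, "rx": 0, "ry": 0, "rz": -0.5}, {"fingers": -1, "x": 0, "y": 0, "z": 0, "rx": 0, "ry": 0, "rz": -0.5}, {"fingers": -0.6, "x": 0, "y": 0, "z": 0, "rx": 0, "ry": 0, "rz": -0.5}, {"fingers": -0.5, "x": 0, "y": 0, "z": 0, "rx": 0, "ry": 0, "rz": -0.5}, {"fingers": -0.4, "x": 0, "y": 0, "z": 0, "rx": 0, "ry": 0, "rz": -0.5}, {"fingers": -0.2, "x": 0, "y": 0, "z": 0, "rx": 0, "ry": 0, "rz": -0.5}, {"fingers": -0.2, "x": 0, "y": 0, "z": 0, "rx": 0, "ry": 0, "rz": -0.5}])

```text
time_s: 6.82
eef_pos: [0.5716, 0.3033, 0.0322]
tcp_rot: [0.001, -0.663, 0.749, -0.0]
contact_force: [1.1, -0.9, 4.9]
width: 0.0617
gripper_force: 22.0
```

Run:
```python
from plan import *
plan((.572,.302,.033,173),(.572,.302,.16,173),(.565,.1,.16,173))
plan((.553,-.035,.16,173),(.553,-.035,.049,173),frm=(.565,.1,.16,173))
```

```text
t 6.83 p [0.5716 0.3033 0.0322] yaw 173.0 tilt [0.0011 0.0004] F [ 1.1 -0.9  4.9] w 0.0617 q6 -0.92 q1 0.8
-> {'x': 0.0051, 'y': -0.0023, 'z': -0.003, 'rx': -0.0003, 'ry': 0.0002, 'rz': -0.0001}
-> {'x': 0.0048, 'y': -0.0029, 'z': -0.511, 'rx': -0.0003, 'ry': 0.0002, 'rz': -0.0001}
-> {'x': 0.8102, 'y': -0.0738, 'z': -0.5114, 'rx': -0.0003, 'ry': 0.0002, 'rz': -0.0001}
-> {'x': 0.5418, 'y': -0.0182, 'z': 0.0, 'rx': 0.0, 'ry': 0.0, 'rz': 0.0}
-> {'x': 0.5418, 'y': -0.0182, 'z': 0.444, 'rx': 0.0, 'ry': 0.0, 'rz': 0.0}
```

apply_moves(force=30, deltas=[{"fingers": -0.1, "x": 0, "y": 0, "z": -0.05, "rx": 0, "ry": 0, "rz": 0}, {"fingers": -0.1, "x": 0, "y": 0, "z": -0.15, "rx": 0, "ry": 0, "rz": 0}, {"fingers": -0.1, "x": 0, "y": 0, "z": -0.27, "rx": 0, "ry": 0, "rz": 0}, {"fingers": -0.1, "x": 0, "y": 0, "z": -0.4, "rx": 0, "ry": 0, "rz": 0}, {"fingers": -0.1, "x": 0.05, "y": 0, "z": -0.5, "rx": 0, "ry": 0, "rz": 0}, {"fingers": -0.1, "x": 0.16, "y": -0.01, "z": -0.511, "rx": 0, "ry": 0, "rz": 0}, {"fingers": -0.1, "x": 0.3, "y": -0.02, "z": -0.511, "rx": 0, "ry": 0, "rz": 0}, {"fingers": -0.1, "x": 0.45, "y": -0.04, "z": -0.511, "rx": 0, "ry": 0, "rz": 0}, {"fingers": -0.1, "x": 0.6, "y": -0.06, "z": -0.511, "rx": 0, "ry": 0, "rz": 0}, {"fingers": -0.1, "x": 0.73, "y": -0.07, "z": -0.511, "rx": 0, "ry": 0, "rz": 0}, {"fingers": -0.1, "x": 0.81, "y": -0.074, "z": -0.511, "rx": 0, "ry": 0, "rz": 0}])

```text
time_s: 8.2
eef_pos: [0.5637, 0.0979, 0.1579]
tcp_rot: [-0.001, -0.662, 0.749, 0.001]
contact_force: [0.4, -0.8, -2.8]
width: 0.0606
gripper_force: 33.3
```

apply_moves(deltas=[{"fingers": -0.1, "x": 0.1, "y": 0, "z": 0, "rx": 0, "ry": 0, "rz": 0}, {"fingers": -0.1, "x": 0.22, "y": -0.01, "z": 0, "rx": 0, "ry": 0, "rz": 0}, {"fingers": -0.1, "x": 0.35, "y": -0.012, "z": 0, "rx": 0, "ry": 0, "rz": 0}, {"fingers": -0.1, "x": 0.47, "y": -0.015, "z": 0, "rx": 0, "ry": 0, "rz": 0}, {"fingers": -0.1, "x": 0.54, "y": -0.018, "z": 0, "rx": 0, "ry": 0, "rz": 0}, {"fingers": -0.1, "x": 0.542, "y": -0.018, "z": 0, "rx": 0, "ry": 0, "rz": 0}, {"fingers": -0.1, "x": 0.542, "y": -0.018, "z": 0, "rx": 0, "ry": 0, "rz": 0}])

```text
time_s: 9.07
eef_pos: [0.5527, -0.0345, 0.1589]
tcp_rot: [-0.0, -0.663, 0.749, 0.0]
contact_force: [-0.6, -0.6, -3.0]
width: 0.0608
gripper_force: 33.3
```

Run:
```python
from plan import *
cv2.imwrite("pics/w3.png",eyes.read_camera("wrist"))
plan((.553,-.035,.16,172.9),(.553,-.035,.047,172.9))
c=eyes.calibration("wrist");print(proj(c,[[.5637,.0491,.075],[.5427,-.1191,.075]]))
```

```text
t 9.12 p [ 0.5528 -0.0343  0.159 ] yaw 173.0 tilt [-0.0004  0.0003] F [ 0.5 -0.  -2.7] w 0.0608 q6 -0.42 q1 0.3
-> {'x': 0.0026, 'y': -0.0013, 'z': -0.0041, 'rx': 0.0001, 'ry': 0.0001, 'rz': 0.0008}
-> {'x': 0.0027, 'y': -0.0015, 'z': 0.4479, 'rx': 0.0001, 'ry': 0.0001, 'rz': 0.0008}
[[319.71666192 286.0807098 ]
 [320.56122773  97.54306488]]
```

View pics/w3.png

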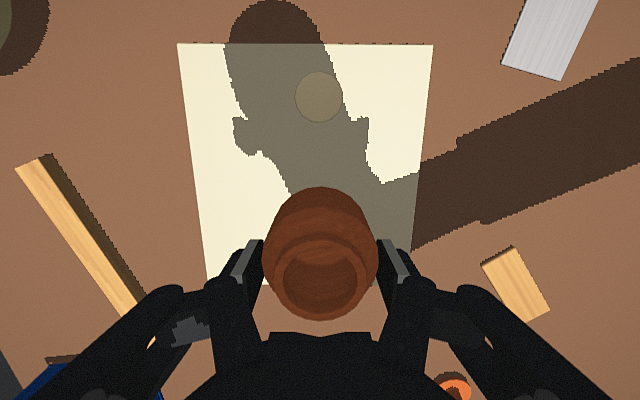

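The picture shows the round post's top at (319,97), matching its predicted (320.6,97.5), and the jar held upright. Now I lower it.

apply_moves(deltas=[{"fingers": -0.1, "x": 0.002, "y": -0.001, "z": 0.1, "rx": 0, "ry": 0, "rz": 0}, {"fingers": -0.1, "x": 0.002, "y": -0.001, "z": 0.22, "rx": 0, "ry": 0, "rz": 0}, {"fingers": -0.1, "x": 0.002, "y": -0.001, "z": 0.32, "rx": 0, "ry": 0, "rz": 0}, {"fingers": -0.1, "x": 0.002, "y": -0.001, "z": 0.39, "rx": 0, "ry": 0, "rz": 0}, {"fingers": -0.1, "x": 0.002, "y": -0.001, "z": 0.42, "rx": 0, "ry": 0, "rz": 0}, {"fingers": -0.1, "x": 0.002, "y": -0.001, "z": 0.435, "rx": 0, "ry": 0, "rz": 0}, {"fingers": -0.1, "x": 0.002, "y": -0.001, "z": 0.442, "rx": 0, "ry": 0, "rz": 0}, {"fingers": -0.1, "x": 0.002, "y": -0.001, "z": 0.446, "rx": 0, "ry": 0, "rz": 0}, {"fingers": -0.1, "x": 0.002, "y": -0.001, "z": 0.448, "rx": 0, "ry": 0, "rz": 0}, {"fingers": -0.1, "x": 0.002, "y": -0.001, "z": 0.448, "rx": 0, "ry": 0, "rz": 0}])

```text
time_s: 10.38
eef_pos: [0.5531, -0.0355, 0.0475]
tcp_rot: [0.0, -0.663, 0.749, -0.0]
contact_force: [-0.1, -0.0, -1.4]
width: 0.061
gripper_force: 33.4
```

apply_moves(deltas=[{"fingers": -0.1, "x": 0, "y": 0, "z": 0.002, "rx": 0, "ry": 0, "rz": 0}, {"fingers": -0.1, "x": 0, "y": 0, "z": 0.003, "rx": 0, "ry": 0, "rz": 0}, {"fingers": -0.6, "x": 0, "y": 0, "z": 0.003, "rx": 0, "ry": 0, "rz": 0}, {"fingers": -1, "x": 0, "y": 0, "z": 0.003, "rx": 0, "ry": 0, "rz": 0}, {"fingers": -1, "x": 0, "y": 0, "z": 0.003, "rx": 0, "ry": 0, "rz": 0}, {"fingers": -1, "x": 0, "y": 0, "z": 0.003, "rx": 0, "ry": 0, "rz": 0}, {"fingers": -1, "x": 0, "y": 0, "z": -0.1, "rx": 0, "ry": 0, "rz": 0}, {"fingers": -1, "x": 0, "y": 0, "z": -0.25, "rx": 0, "ry": 0, "rz": 0}, {"fingers": -1, "x": 0, "y": 0, "z": -0.45, "rx": 0, "ry": 0, "rz": 0}, {"fingers": -1, "x": 0, "y": 0, "z": -0.5, "rx": 0, "ry": 0, "rz": 0}, {"fingers": -1, "x": 0, "y": 0, "z": -0.5, "rx": 0, "ry": 0, "rz": 0}])

```text
time_s: 11.75
eef_pos: [0.5533, -0.0354, 0.1729]
tcp_rot: [0.001, -0.663, 0.749, -0.0]
contact_force: [-0.4, -0.7, 0.3]
width: 0.0857
gripper_force: 0.0
```

Run:
```python
from plan import *
plan((.46,.12,.18,173))
plan((.4061,.2905,.13,173),frm=(.46,.12,.18,173))
```

```text
t 11.75 p [ 0.5533 -0.0354  0.1729] yaw 173.0 tilt [0.0016 0.0008] F [-0.4 -0.7  0.3] w 0.0857 q6 -0.42 q1 0.3
-> {'x': -0.5714, 'y': 0.4462, 'z': -0.0285, 'rx': -0.0005, 'ry': 0.0003, 'rz': 0.0}
-> {'x': -0.6506, 'y': 0.2971, 'z': 0.2, 'rx': 0.0, 'ry': 0.0, 'rz': 0.0}
```

apply_moves(deltas=[{"fingers": -1, "x": -0.571, "y": 0.446, "z": -0.03, "rx": 0, "ry": 0, "rz": 0}, {"fingers": -1, "x": -0.571, "y": 0.446, "z": -0.03, "rx": 0, "ry": 0, "rz": 0}, {"fingers": -1, "x": -0.571, "y": 0.446, "z": -0.03, "rx": 0, "ry": 0, "rz": 0}, {"fingers": -1, "x": -0.571, "y": 0.446, "z": -0.03, "rx": 0, "ry": 0, "rz": 0}, {"fingers": -1, "x": -0.571, "y": 0.446, "z": -0.03, "rx": 0, "ry": 0, "rz": 0}])

```text
time_s: 12.38
eef_pos: [0.4592, 0.1197, 0.1784]
tcp_rot: [-0.001, -0.663, 0.749, 0.0]
contact_force: [-0.2, 0.4, -0.4]
width: 0.0851
gripper_force: 0.0
```

apply_moves(deltas=[{"fingers": -1, "x": -0.651, "y": 0.297, "z": 0.2, "rx": 0, "ry": 0, "rz": 0}, {"fingers": -1, "x": -0.651, "y": 0.297, "z": 0.2, "rx": 0, "ry": 0, "rz": 0}, {"fingers": -1, "x": -0.651, "y": 0.297, "z": 0.2, "rx": 0, "ry": 0, "rz": 0}, {"fingers": -1, "x": -0.651, "y": 0.297, "z": 0.2, "rx": 0, "ry": 0, "rz": 0}, {"fingers": -1, "x": -0.651, "y": 0.297, "z": 0.2, "rx": 0, "ry": 0, "rz": 0}, {"fingers": 0, "x": -0.651, "y": 0.297, "z": 0.2, "rx": 0, "ry": 0, "rz": 0}, {"fingers": 0, "x": -0.651, "y": 0.297, "z": 0.2, "rx": 0, "ry": 0, "rz": 0}])

```text
time_s: 13.25
eef_pos: [0.4065, 0.2895, 0.1301]
tcp_rot: [0.0, -0.662, 0.75, 0.0]
contact_force: [-0.2, -0.3, -0.3]
width: 0.0514
gripper_force: 0.0
```

Run:
```python
from plan import *
c=eyes.calibration("wrist");im=eyes.read_camera("wrist")
plan((.406,.292,.12,173))
p=proj(c,[[.406,.292,.03]])[0];print(p)
h=cv2.cvtColor(im,cv2.COLOR_BGR2HSV).astype(int);m=(h[...,0]<14)&(h[...,1]>165)&(h[...,2]>50)
k=comp(m,*p);print(k.sum(),np.argwhere(k)[:,::-1].mean(0),sil(c,"lid",.406,.292).sum())
k=k.astype(bool);s=sil(c,"lid",.406,.292)
print(fit([(c,k.astype(float))],"lid",[.406,.292]))
cv2.imwrite("pics/w4.png",np.hstack([im[:,120:520],cv2.cvtColor((k*255).astype(np.uint8),cv2.COLOR_GRAY2BGR)[:,120:520]]))
```

```text
t 13.3 p [0.4063 0.2896 0.1301] yaw 172.9 tilt [0.0004 0.0007] F [-0.6  0.1  0.5] w 0.0439 q6 -1.15 q1 1.02
-> {'x': -0.0091, 'y': 0.0025, 'z': 0.0405, 'rx': -0.0001, 'ry': 0.0002, 'rz': -0.0005}
[321.52768431 199.28581408]
2.0 [325.5 207. ] 2434.18431372549
(array([0.4469375, 0.5323125]), np.float64(1.0))
```

View pics/w4.png

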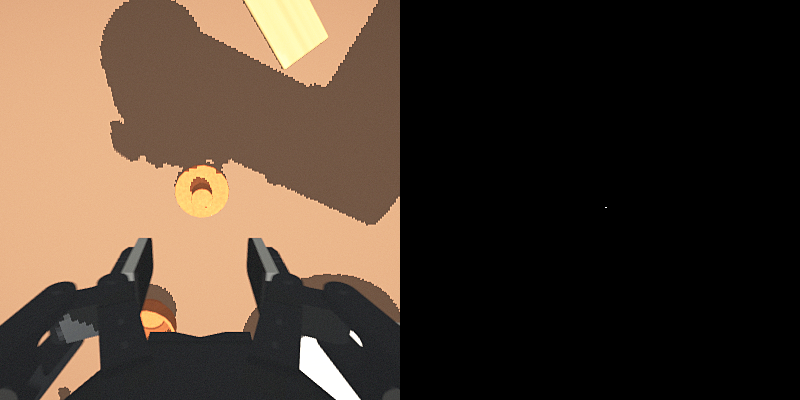

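The lid shows at about (322,192) with its knob top at about (322,199), agreeing with the predicted (321.5,199.3). I descend on the knob, squeeze, turn 90° and squeeze again.

apply_moves(force=20, deltas=[{"fingers": 0, "x": -0.009, "y": 0.0025, "z": 0.1, "rx": 0, "ry": 0, "rz": 0}, {"fingers": 0, "x": -0.009, "y": 0.0025, "z": 0.22, "rx": 0, "ry": 0, "rz": 0}, {"fingers": 0, "x": -0.009, "y": 0.0025, "z": 0.32, "rx": 0, "ry": 0, "rz": 0}, {"fingers": 0, "x": -0.009, "y": 0.0025, "z": 0.37, "rx": 0, "ry": 0, "rz": 0}, {"fingers": 0, "x": -0.009, "y": 0.0025, "z": 0.384, "rx": 0, "ry": 0, "rz": 0}, {"fingers": 0, "x": -0.009, "y": 0.0025, "z": 0.384, "rx": 0, "ry": 0, "rz": 0}, {"fingers": 0.3, "x": -0.009, "y": 0.0025, "z": 0.384, "rx": 0, "ry": 0, "rz": 0}, {"fingers": 0.45, "x": -0.009, "y": 0.0025, "z": 0.384, "rx": 0, "ry": 0, "rz": 0}, {"fingers": 0.6, "x": -0.009, "y": 0.0025, "z": 0.384, "rx": 0, "ry": 0, "rz": 0}, {"fingers": 0.7, "x": -0.009, "y": 0.0025, "z": 0.384, "rx": 0, "ry": 0, "rz": 0}, {"fingers": 0.7, "x": -0.009, "y": 0.0025, "z": 0.384, "rx": 0, "ry": 0, "rz": 0}])

```text
time_s: 14.68
eef_pos: [0.4056, 0.2931, 0.0346]
tcp_rot: [0.001, -0.663, 0.749, 0.0]
contact_force: [-3.0, 0.5, 5.2]
width: 0.013
gripper_force: 2.8
```

apply_moves(deltas=[{"fingers": 0.1, "x": 0, "y": 0, "z": 0, "rx": 0, "ry": 0, "rz": 0}, {"fingers": 0.1, "x": 0, "y": 0, "z": 0, "rx": 0, "ry": 0, "rz": 0}, {"fingers": 0.1, "x": 0, "y": 0, "z": 0, "rx": 0, "ry": 0, "rz": 0}, {"fingers": 0.1, "x": 0, "y": 0, "z": 0, "rx": 0, "ry": 0, "rz": -0.05}, {"fingers": 0.1, "x": 0, "y": 0, "z": 0, "rx": 0, "ry": 0, "rz": -0.1}, {"fingers": 0.1, "x": 0, "y": 0, "z": 0, "rx": 0, "ry": 0, "rz": -0.15}, {"fingers": 0.1, "x": 0, "y": 0, "z": 0, "rx": 0, "ry": 0, "rz": -0.2}, {"fingers": 0.1, "x": 0, "y": 0, "z": 0, "rx": 0, "ry": 0, "rz": -0.25}, {"fingers": 0.1, "x": 0, "y": 0, "z": 0, "rx": 0, "ry": 0, "rz": -0.3}, {"fingers": 0.1, "x": 0, "y": 0, "z": 0, "rx": 0, "ry": 0, "rz": -0.35}, {"fingers": 0.1, "x": 0, "y": 0, "z": 0, "rx": 0, "ry": 0, "rz": -0.4}, {"fingers": 0.1, "x": 0, "y": 0, "z": 0, "rx": 0, "ry": 0, "rz": -0.45}, {"fingers": 0.1, "x": 0, "y": 0, "z": 0, "rx": 0, "ry": 0, "rz": -0.5}, {"fingers": 0.1, "x": 0, "y": 0, "z": 0, "rx": 0, "ry": 0, "rz": -0.5}, {"fingers": 0.4, "x": 0, "y": 0, "z": 0, "rx": 0, "ry": 0, "rz": -0.5}, {"fingers": 0.55, "x": 0, "y": 0, "z": 0, "rx": 0, "ry": 0, "rz": -0.5}, {"fingers": 0.7, "x": 0, "y": 0, "z": 0, "rx": 0, "ry": 0, "rz": -0.5}, {"fingers": 0.75, "x": 0, "y": 0, "z": 0, "rx": 0, "ry": 0, "rz": -0.5}, {"fingers": 0.75, "x": 0, "y": 0, "z": 0, "rx": 0, "ry": 0, "rz": -0.5}])

```text
time_s: 17.05
eef_pos: [0.406, 0.2928, 0.0349]
tcp_rot: [-0.0, 0.998, -0.061, 0.001]
contact_force: [-0.3, -1.8, 5.9]
width: 0.0105
gripper_force: 3.4
```

Run:
```python
from plan import *
plan((.406,.292,.18,263),(.46,.15,.18,263))
plan((.5532,-.0355,.18,263),(.5532,-.0355,.115,263),frm=(.46,.15,.18,263))
```

```text
t 17.05 p [0.406  0.2928 0.0349] yaw -97.0 tilt [0.0015 0.0006] F [-0.3 -1.8  5.9] w 0.0105 q6 0.42 q1 1.03
-> {'x': 0.001, 'y': 0.0028, 'z': -0.5804, 'rx': -0.0003, 'ry': -0.0004, 'rz': -0.0002}
-> {'x': 0.2849, 'y': 0.5401, 'z': -0.5804, 'rx': -0.0003, 'ry': -0.0004, 'rz': -0.0002}
-> {'x': 0.4604, 'y': 0.691, 'z': 0.0, 'rx': 0.0, 'ry': 0.0, 'rz': 0.0}
-> {'x': 0.4604, 'y': 0.691, 'z': 0.26, 'rx': 0.0, 'ry': 0.0, 'rz': 0.0}
```

apply_moves(deltas=[{"fingers": 1, "x": 0, "y": 0, "z": 0, "rx": 0, "ry": 0, "rz": 0}, {"fingers": 1, "x": 0, "y": 0, "z": 0, "rx": 0, "ry": 0, "rz": 0}, {"fingers": 1, "x": 0, "y": 0, "z": 0, "rx": 0, "ry": 0, "rz": 0}])

```text
time_s: 17.42
eef_pos: [0.4064, 0.2926, 0.0356]
tcp_rot: [-0.0, 0.998, -0.061, 0.001]
contact_force: [-0.2, -3.4, 8.5]
width: -0.0003
gripper_force: 4.3
```

Run:
```python
from plan import *
w=eyes.read_camera("wrist")[150:350,220:420];s=eyes.read_camera("scene")[150:250,370:470]
cv2.imwrite("pics/w5.png",np.hstack([cv2.resize(w,(400,400)),cv2.resize(s,(400,400),interpolation=cv2.INTER_CUBIC)]))
plan()
```

```text
t 17.52 p [0.4065 0.2926 0.0356] yaw -97.0 tilt [0.0023 0.0001] F [-0.4 -3.4  8. ] w 0.0002 q6 0.42 q1 1.03
```

View pics/w5.png

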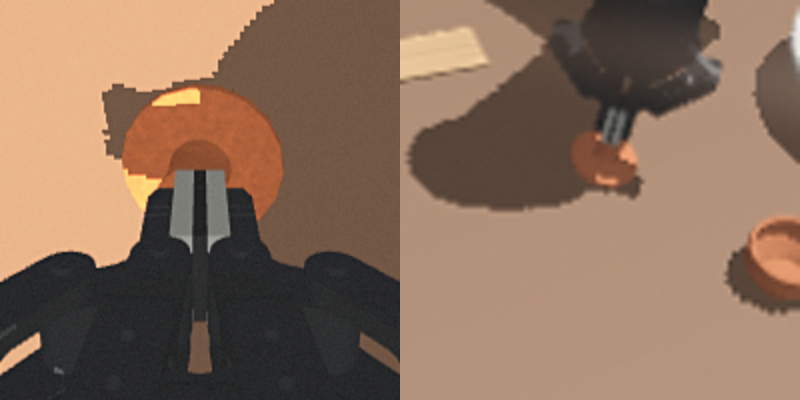

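Both crops show the shut tips resting on the knob top at wrist (320,235), not beside it. So the tips sit about level with the TCP instead of 19 mm ahead. I open and go about 13 mm lower, watching the force.

apply_moves(deltas=[{"fingers": 1, "x": 0, "y": 0, "z": -0.06, "rx": 0, "ry": 0, "rz": 0}, {"fingers": -0.1, "x": 0, "y": 0, "z": -0.08, "rx": 0, "ry": 0, "rz": 0}, {"fingers": -0.1, "x": 0, "y": 0, "z": -0.08, "rx": 0, "ry": 0, "rz": 0}, {"fingers": -0.1, "x": 0, "y": 0, "z": -0.08, "rx": 0, "ry": 0, "rz": 0}, {"fingers": -0.1, "x": 0, "y": 0, "z": -0.04, "rx": 0, "ry": 0, "rz": 0}, {"fingers": -0.1, "x": 0, "y": 0, "z": 0, "rx": 0, "ry": 0, "rz": 0}, {"fingers": -0.1, "x": 0, "y": 0, "z": 0.02, "rx": 0, "ry": 0, "rz": 0}, {"fingers": -0.1, "x": 0, "y": 0, "z": 0.02, "rx": 0, "ry": 0, "rz": 0}])

```text
time_s: 18.52
eef_pos: [0.4052, 0.2923, 0.028]
tcp_rot: [0.001, 0.998, -0.061, -0.0]
contact_force: [-0.0, 0.1, -0.8]
width: 0.0469
gripper_force: 0.0
```

Run:
```python
from plan import *
c=eyes.calibration("wrist")
w=eyes.read_camera("wrist")[130:330,220:420]
cv2.imwrite("pics/w6.png",cv2.resize(w,(600,600)))
plan((.406,.292,.02,263))
print(proj(c,[[.406,.292,.011],[.406,.292,.035]]))
```

```text
t 18.57 p [0.4054 0.2925 0.0286] yaw -97.0 tilt [-0.0002 -0.0005] F [-0.1  0.   0.4] w 0.0471 q6 0.42 q1 1.03
-> {'x': 0.0026, 'y': 0.0018, 'z': 0.0342, 'rx': 0.0002, 'ry': 0.0, 'rz': 0.0}
[[319.98501267 235.69322228]
 [320.11125278 254.19910981]]
```

View pics/w6.png

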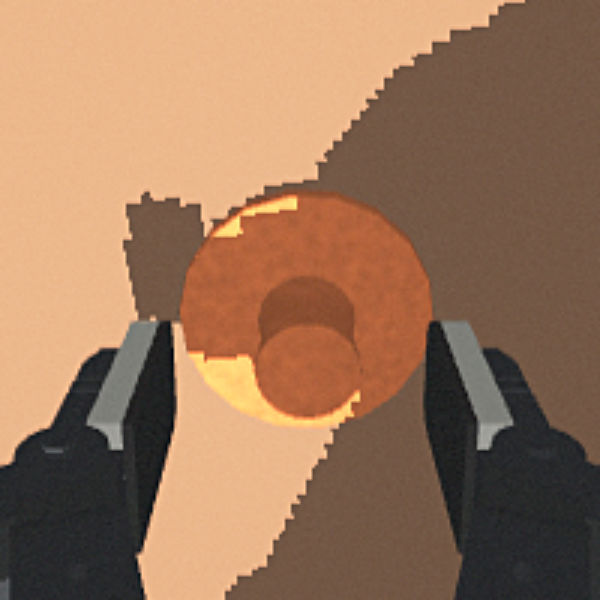

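The lid is centred about (322,233), its knob top at (323,254), and the pads at (278,237) and (362,237) straddle it. I go 8 mm lower and close.

apply_moves(force=20, deltas=[{"fingers": 0, "x": 0.003, "y": 0.006, "z": 0.012, "rx": 0, "ry": 0, "rz": 0}, {"fingers": 0, "x": 0.003, "y": 0.006, "z": 0.024, "rx": 0, "ry": 0, "rz": 0}, {"fingers": 0, "x": 0.003, "y": 0.006, "z": 0.034, "rx": 0, "ry": 0, "rz": 0}, {"fingers": 0, "x": 0.003, "y": 0.006, "z": 0.034, "rx": 0, "ry": 0, "rz": 0}, {"fingers": 0.25, "x": 0.003, "y": 0.006, "z": 0.034, "rx": 0, "ry": 0, "rz": 0}, {"fingers": 0.4, "x": 0.003, "y": 0.006, "z": 0.034, "rx": 0, "ry": 0, "rz": 0}, {"fingers": 0.5, "x": 0.003, "y": 0.006, "z": 0.034, "rx": 0, "ry": 0, "rz": 0}, {"fingers": 0.6, "x": 0.003, "y": 0.006, "z": 0.034, "rx": 0, "ry": 0, "rz": 0}, {"fingers": 0.7, "x": 0.003, "y": 0.006, "z": 0.034, "rx": 0, "ry": 0, "rz": 0}, {"fingers": 0.7, "x": 0.003, "y": 0.006, "z": 0.034, "rx": 0, "ry": 0, "rz": 0}, {"fingers": 0.7, "x": 0.003, "y": 0.006, "z": 0.034, "rx": 0, "ry": 0, "rz": 0}])

```text
time_s: 19.95
eef_pos: [0.4061, 0.2911, 0.0204]
tcp_rot: [-0.0, 0.998, -0.061, 0.0]
contact_force: [-0.4, -0.7, 1.9]
width: 0.0171
gripper_force: 19.5
```

Firm on the knob (17 mm, 19.5 N). Second centring squeeze at 90°.

apply_moves(deltas=[{"fingers": 0.1, "x": 0, "y": 0, "z": 0, "rx": 0, "ry": 0, "rz": 0}, {"fingers": 0.1, "x": 0, "y": 0, "z": 0, "rx": 0, "ry": 0, "rz": 0}, {"fingers": 0.1, "x": 0, "y": 0, "z": 0, "rx": 0, "ry": 0, "rz": 0.05}, {"fingers": 0.1, "x": 0, "y": 0, "z": 0, "rx": 0, "ry": 0, "rz": 0.1}, {"fingers": 0.1, "x": 0, "y": 0, "z": 0, "rx": 0, "ry": 0, "rz": 0.15}, {"fingers": 0.1, "x": 0, "y": 0, "z": 0, "rx": 0, "ry": 0, "rz": 0.2}, {"fingers": 0.1, "x": 0, "y": 0, "z": 0, "rx": 0, "ry": 0, "rz": 0.25}, {"fingers": 0.1, "x": 0, "y": 0, "z": 0, "rx": 0, "ry": 0, "rz": 0.3}, {"fingers": 0.1, "x": 0, "y": 0, "z": 0, "rx": 0, "ry": 0, "rz": 0.35}, {"fingers": 0.1, "x": 0, "y": 0, "z": 0, "rx": 0, "ry": 0, "rz": 0.4}, {"fingers": 0.1, "x": 0, "y": 0, "z": 0, "rx": 0, "ry": 0, "rz": 0.45}, {"fingers": 0.1, "x": 0, "y": 0, "z": 0, "rx": 0, "ry": 0, "rz": 0.5}, {"fingers": 0.1, "x": 0, "y": 0, "z": 0, "rx": 0, "ry": 0, "rz": 0.5}, {"fingers": 0.4, "x": 0, "y": 0, "z": 0, "rx": 0, "ry": 0, "rz": 0.5}, {"fingers": 0.5, "x": 0, "y": 0, "z": 0, "rx": 0, "ry": 0, "rz": 0.5}, {"fingers": 0.6, "x": 0, "y": 0, "z": 0, "rx": 0, "ry": 0, "rz": 0.5}, {"fingers": 0.75, "x": 0, "y": 0, "z": 0, "rx": 0, "ry": 0, "rz": 0.5}, {"fingers": 0.75, "x": 0, "y": 0, "z": 0, "rx": 0, "ry": 0, "rz": 0.5}, {"fingers": 0.75, "x": 0, "y": 0, "z": 0, "rx": 0, "ry": 0, "rz": 0.5}])

```text
time_s: 22.32
eef_pos: [0.406, 0.2911, 0.0203]
tcp_rot: [-0.0, -0.663, 0.749, 0.0]
contact_force: [-0.5, 0.1, 1.7]
width: 0.0173
gripper_force: 19.5
```

Run:
```python
from plan import *
plan((.406,.291,.16,173),(.46,.12,.16,173))
plan((.5532,-.0355,.16,173),frm=(.46,.12,.16,173))
```

```text
t 22.32 p [0.406  0.2911 0.0203] yaw 173.0 tilt [-0.0001  0.0001] F [-0.5  0.1  1.7] w 0.0173 q6 -1.15 q1 1.03
-> {'x': 0.0003, 'y': -0.0001, 'z': -0.5589, 'rx': 0.0, 'ry': 0.0, 'rz': 0.0001}
-> {'x': 0.6529, 'y': -0.2977, 'z': -0.559, 'rx': 0.0, 'ry': 0.0, 'rz': 0.0001}
-> {'x': 0.5719, 'y': -0.4458, 'z': 0.0, 'rx': 0.0, 'ry': 0.0, 'rz': 0.0}
```

apply_moves(force=25, deltas=[{"fingers": 0.75, "x": 0, "y": 0, "z": -0.05, "rx": 0, "ry": 0, "rz": 0}, {"fingers": 0.75, "x": 0, "y": 0, "z": -0.15, "rx": 0, "ry": 0, "rz": 0}, {"fingers": 0.75, "x": 0, "y": 0, "z": -0.27, "rx": 0, "ry": 0, "rz": 0}, {"fingers": 0.75, "x": 0, "y": 0, "z": -0.4, "rx": 0, "ry": 0, "rz": 0}, {"fingers": 0.75, "x": 0.04, "y": -0.02, "z": -0.52, "rx": 0, "ry": 0, "rz": 0}, {"fingers": 0.75, "x": 0.12, "y": -0.06, "z": -0.559, "rx": 0, "ry": 0, "rz": 0}, {"fingers": 0.75, "x": 0.25, "y": -0.12, "z": -0.559, "rx": 0, "ry": 0, "rz": 0}, {"fingers": 0.75, "x": 0.39, "y": -0.18, "z": -0.559, "rx": 0, "ry": 0, "rz": 0}, {"fingers": 0.75, "x": 0.52, "y": -0.24, "z": -0.559, "rx": 0, "ry": 0, "rz": 0}, {"fingers": 0.75, "x": 0.653, "y": -0.298, "z": -0.559, "rx": 0, "ry": 0, "rz": 0}])

```text
time_s: 23.58
eef_pos: [0.4604, 0.1188, 0.161]
tcp_rot: [0.001, -0.663, 0.749, -0.0]
contact_force: [0.3, 0.1, -1.0]
width: 0.0169
gripper_force: 24.7
```

apply_moves(deltas=[{"fingers": 0.75, "x": 0.12, "y": -0.09, "z": 0, "rx": 0, "ry": 0, "rz": 0}, {"fingers": 0.75, "x": 0.25, "y": -0.19, "z": 0, "rx": 0, "ry": 0, "rz": 0}, {"fingers": 0.75, "x": 0.38, "y": -0.29, "z": 0, "rx": 0, "ry": 0, "rz": 0}, {"fingers": 0.75, "x": 0.49, "y": -0.38, "z": 0, "rx": 0, "ry": 0, "rz": 0}, {"fingers": 0.75, "x": 0.55, "y": -0.43, "z": 0, "rx": 0, "ry": 0, "rz": 0}, {"fingers": 0.75, "x": 0.572, "y": -0.446, "z": 0, "rx": 0, "ry": 0, "rz": 0}, {"fingers": 0.75, "x": 0.572, "y": -0.446, "z": 0, "rx": 0, "ry": 0, "rz": 0}, {"fingers": 0.75, "x": 0.572, "y": -0.446, "z": 0, "rx": 0, "ry": 0, "rz": 0}])

```text
time_s: 24.58
eef_pos: [0.5531, -0.0348, 0.1602]
tcp_rot: [0.0, -0.663, 0.749, 0.0]
contact_force: [0.1, -0.4, -0.1]
width: 0.0171
gripper_force: 24.8
```

Run:
```python
from plan import *
c=eyes.calibration("wrist");im=eyes.read_camera("wrist");w=im[120:320,220:420]
s=eyes.read_camera("scene")[120:220,260:360]
cv2.imwrite("pics/w7.png",np.hstack([cv2.resize(w,(400,400)),cv2.resize(s,(400,400),interpolation=cv2.INTER_CUBIC)]))
plan((.5532,-.0355,.16,173),(.5532,-.0355,.097,173))
```

```text
t 24.68 p [ 0.5531 -0.0348  0.1602] yaw 173.1 tilt [0.0003 0.0003] F [-0.1  0.4 -1.1] w 0.0168 q6 -0.42 q1 0.3
-> {'x': 0.0026, 'y': -0.0006, 'z': 0.001, 'rx': -0.0001, 'ry': 0.0001, 'rz': 0.0004}
-> {'x': 0.0027, 'y': -0.0005, 'z': 0.253, 'rx': -0.0001, 'ry': 0.0001, 'rz': 0.0004}
```

View pics/w7.png

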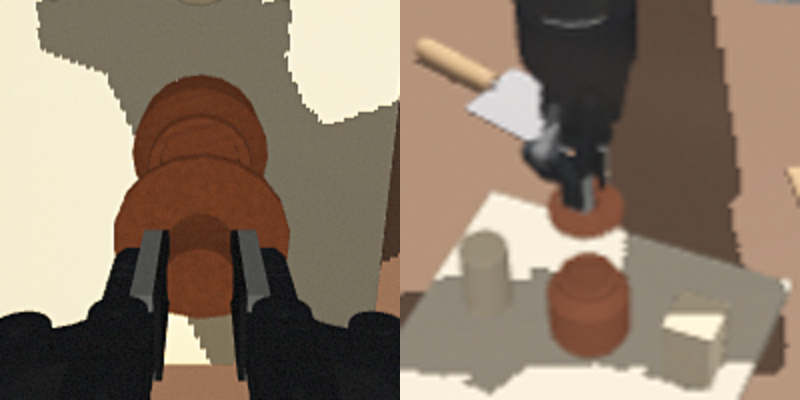

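The lid is held level, centred at column 202 above the jar (column 200 in the crop). Lowering it onto the mouth.

apply_moves(deltas=[{"fingers": 0.75, "x": 0.003, "y": 0, "z": 0.08, "rx": 0, "ry": 0, "rz": 0}, {"fingers": 0.75, "x": 0.003, "y": 0, "z": 0.15, "rx": 0, "ry": 0, "rz": 0}, {"fingers": 0.75, "x": 0.003, "y": 0, "z": 0.19, "rx": 0, "ry": 0, "rz": 0}, {"fingers": 0.75, "x": 0.003, "y": 0, "z": 0.215, "rx": 0, "ry": 0, "rz": 0}, {"fingers": 0.75, "x": 0.003, "y": 0, "z": 0.225, "rx": 0, "ry": 0, "rz": 0}, {"fingers": 0.75, "x": 0.003, "y": 0, "z": 0.235, "rx": 0, "ry": 0, "rz": 0}, {"fingers": 0.75, "x": 0.003, "y": 0, "z": 0.243, "rx": 0, "ry": 0, "rz": 0}, {"fingers": 0.75, "x": 0.003, "y": 0, "z": 0.249, "rx": 0, "ry": 0, "rz": 0}, {"fingers": 0.75, "x": 0.003, "y": 0, "z": 0.253, "rx": 0, "ry": 0, "rz": 0}, {"fingers": 0.75, "x": 0.003, "y": 0, "z": 0.253, "rx": 0, "ry": 0, "rz": 0}])

```text
time_s: 25.92
eef_pos: [0.5532, -0.0363, 0.0967]
tcp_rot: [-0.0, -0.663, 0.749, 0.0]
contact_force: [-0.8, 0.3, -0.6]
width: 0.0178
gripper_force: 24.8
```

apply_moves(deltas=[{"fingers": 0.75, "x": 0, "y": 0, "z": 0.002, "rx": 0, "ry": 0, "rz": 0}, {"fingers": 0.75, "x": 0, "y": 0, "z": 0.003, "rx": 0, "ry": 0, "rz": 0}, {"fingers": 0.4, "x": 0, "y": 0, "z": 0.003, "rx": 0, "ry": 0, "rz": 0}, {"fingers": 0, "x": 0, "y": 0, "z": 0.003, "rx": 0, "ry": 0, "rz": 0}, {"fingers": -0.3, "x": 0, "y": 0, "z": 0.003, "rx": 0, "ry": 0, "rz": 0}, {"fingers": -0.3, "x": 0, "y": 0, "z": -0.08, "rx": 0, "ry": 0, "rz": 0}, {"fingers": -0.3, "x": 0, "y": 0, "z": -0.2, "rx": 0, "ry": 0, "rz": 0}, {"fingers": -1, "x": 0, "y": 0, "z": -0.4, "rx": 0, "ry": 0, "rz": 0}, {"fingers": -1, "x": 0, "y": 0, "z": -0.42, "rx": 0, "ry": 0, "rz": 0}])

```text
time_s: 27.05
eef_pos: [0.5549, -0.0365, 0.2066]
tcp_rot: [0.003, -0.663, 0.749, -0.002]
contact_force: [0.6, 0.6, -0.1]
width: 0.0853
gripper_force: 0.0
```

Run:
```python
from plan import *
c=eyes.calibration("wrist");im=eyes.read_camera("wrist");w=im[120:320,220:420]
s=eyes.read_camera("scene")[120:220,260:360]
cv2.imwrite("pics/w8.png",np.hstack([cv2.resize(w,(400,400)),cv2.resize(s,(400,400),interpolation=cv2.INTER_CUBIC)]))
plan((.56,-.19,.2,130))
plan((.5597,-.3283,.14,83),(.5597,-.3283,.05,83),frm=(.56,-.19,.2,130))
print(proj(c,[[.5532,-.0355,.087],[.5532,-.0355,.111]]))
```

```text
t 27.15 p [ 0.5536 -0.0362  0.2026] yaw 173.0 tilt [0.0018 0.0008] F [-0.2  0.8 -0.6] w 0.0851 q6 -0.42 q1 0.3
-> {'x': 0.6077, 'y': -0.1003, 'z': 0.0102, 'rx': -0.0004, 'ry': 0.0005, 'rz': 0.2389}
-> {'x': 0.3565, 'y': -0.423, 'z': 0.24, 'rx': 0.0, 'ry': 0.0, 'rz': 0.2611}
-> {'x': 0.3565, 'y': -0.423, 'z': 0.6, 'rx': 0.0, 'ry': 0.0, 'rz': 0.2611}
[[323.30294587 191.67276274]
 [323.43573914 198.97580197]]
```

View pics/w8.png

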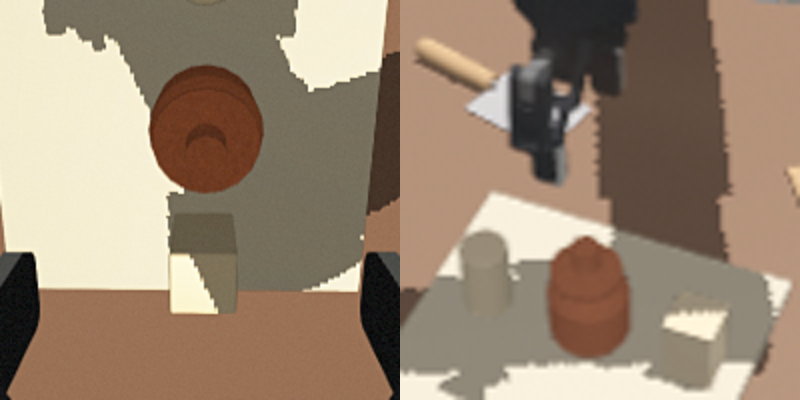

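The lid sits level and centred on the jar in both views (wrist crop (206,128)). Next is the beaker.

Run:
```python
from plan import *
plan((.556,-.19,.2,173))
plan((.5597,-.3283,.12,173),frm=(.556,-.19,.2,173))
import loc
print(ray(loc.C["top"],[(419,197),(433,162),(502,235)],.05).round(3))
```

```text
t 27.15 p [ 0.5536 -0.0362  0.2026] yaw 173.0 tilt [0.0018 0.0008] F [-0.2  0.8 -0.6] w 0.0851 q6 -0.42 q1 0.3
-> {'x': 0.6096, 'y': -0.0844, 'z': 0.0101, 'rx': -0.0005, 'ry': 0.0003, 'rz': 0.0}
-> {'x': 0.5473, 'y': -0.0821, 'z': 0.32, 'rx': 0.0, 'ry': 0.0, 'rz': 0.0}
scene hsv [[10, 142, 163], [11, 130, 228], [10, 145, 155], [9, 145, 123], [9, 145, 125], [12, 81, 177]]
[[ 0.57  -0.242  0.05 ]
 [ 0.66  -0.277  0.05 ]
 [ 0.48  -0.445  0.05 ]]
```

apply_moves(deltas=[{"fingers": -1, "x": 0.61, "y": -0.084, "z": 0, "rx": 0, "ry": 0, "rz": 0}, {"fingers": -1, "x": 0.61, "y": -0.084, "z": 0, "rx": 0, "ry": 0, "rz": 0}, {"fingers": -1, "x": 0.61, "y": -0.084, "z": 0, "rx": 0, "ry": 0, "rz": 0}, {"fingers": -1, "x": 0.61, "y": -0.084, "z": 0, "rx": 0, "ry": 0, "rz": 0}])

```text
time_s: 27.65
eef_pos: [0.5546, -0.192, 0.1996]
tcp_rot: [-0.001, -0.661, 0.75, 0.001]
contact_force: [0.4, 1.1, 0.5]
width: 0.0855
gripper_force: 0.0
```

apply_moves(deltas=[{"fingers": -1, "x": 0.547, "y": -0.082, "z": 0.2, "rx": 0, "ry": 0, "rz": 0}, {"fingers": -1, "x": 0.547, "y": -0.082, "z": 0.2, "rx": 0, "ry": 0, "rz": 0}, {"fingers": -1, "x": 0.547, "y": -0.082, "z": 0.2, "rx": 0, "ry": 0, "rz": 0}, {"fingers": -1, "x": 0.547, "y": -0.082, "z": 0.2, "rx": 0, "ry": 0, "rz": 0}, {"fingers": -1, "x": 0.547, "y": -0.082, "z": 0.2, "rx": 0, "ry": 0, "rz": 0}])

```text
time_s: 28.28
eef_pos: [0.5596, -0.3273, 0.1521]
tcp_rot: [0.0, -0.663, 0.749, -0.0]
contact_force: [0.6, -0.0, -0.4]
width: 0.0856
gripper_force: 0.0
```

```bash
cat > wfit.py <<'E'
from plan import *
def wfit(n,p,sat=125,z0=0,yaw=False):
    c=eyes.calibration("wrist");im=eyes.read_camera("wrist");h=cv2.cvtColor(im,cv2.COLOR_BGR2HSV).astype(int)
    m=(h[...,0]<14)&(h[...,1]>sat)&(h[...,2]>50)
    u=proj(c,[[p[0],p[1],.03]])[0];k=comp(m,*u);print(u,k.sum(),sil(c,n,p[0],p[1],z0,p[2] if yaw else 0).sum(),h[int(u[1]),int(u[0])])
    o=fit([(c,k)],n,p,z0,yaw);print(n,o[0].round(4),round(o[1],3));return o,k,im
E
python3 - <<'E'
from wfit import *
o,k,im=wfit("beaker",[.5597,-.3283],150)
plan((.5597,-.3283,.04,173))
E
```

```text
[320.47060585 189.452578  ] 3441.0 3893.180392156863 [  8 177 128]
beaker [ 0.5589 -0.3284] 0.124
t 28.32 p [ 0.5598 -0.3272  0.1525] yaw 173.1 tilt [ 0.0012 -0.0002] F [-1.   0.4 -0.3] w 0.0856 q6 0.1 q1 -0.22
-> {'x': 0.0044, 'y': 0.0005, 'z': 0.4501, 'rx': -0.0004, 'ry': -0.0, 'rz': 0.0005}
```

apply_moves(force=20, deltas=[{"fingers": -1, "x": 0.004, "y": 0, "z": 0.15, "rx": 0, "ry": 0, "rz": 0}, {"fingers": -1, "x": 0.004, "y": 0, "z": 0.3, "rx": 0, "ry": 0, "rz": 0}, {"fingers": -1, "x": 0.004, "y": 0, "z": 0.4, "rx": 0, "ry": 0, "rz": 0}, {"fingers": -1, "x": 0.004, "y": 0, "z": 0.45, "rx": 0, "ry": 0, "rz": 0}, {"fingers": -0.7, "x": 0.004, "y": 0, "z": 0.45, "rx": 0, "ry": 0, "rz": 0}, {"fingers": -0.4, "x": 0.004, "y": 0, "z": 0.45, "rx": 0, "ry": 0, "rz": 0}, {"fingers": -0.2, "x": 0.004, "y": 0, "z": 0.45, "rx": 0, "ry": 0, "rz": 0}, {"fingers": -0.1, "x": 0.004, "y": 0, "z": 0.45, "rx": 0, "ry": 0, "rz": 0}, {"fingers": 0, "x": 0.004, "y": 0, "z": 0.45, "rx": 0, "ry": 0, "rz": 0}, {"fingers": 0.1, "x": 0.004, "y": 0, "z": 0.45, "rx": 0, "ry": 0, "rz": 0}, {"fingers": 0.1, "x": 0.004, "y": 0, "z": 0.45, "rx": 0, "ry": 0, "rz": 0}])

```text
time_s: 29.7
eef_pos: [0.5598, -0.3299, 0.0412]
tcp_rot: [0.0, -0.663, 0.749, -0.001]
contact_force: [-1.5, 1.4, 5.9]
width: 0.0526
gripper_force: 20.8
```

Run:
```python
from plan import *
plan((.5595,-.3283,.175,173),(.62,-.12,.175,120))
plan((.643,.039,.175,83),(.643,.039,.055,83),frm=(.62,-.12,.175,120))
```

```text
t 29.7 p [ 0.5598 -0.3299  0.0412] yaw 173.0 tilt [ 0.0022 -0.0011] F [-1.5  1.4  5.9] w 0.0526 q6 0.1 q1 -0.22
-> {'x': -0.0057, 'y': 0.0006, 'z': -0.5352, 'rx': -0.0007, 'ry': -0.0003, 'rz': 0.0001}
-> {'x': -0.8621, 'y': -0.1383, 'z': -0.5356, 'rx': -0.0008, 'ry': 0.0001, 'rz': 0.2945}
-> {'x': -0.3977, 'y': 0.5048, 'z': 0.0, 'rx': 0.0, 'ry': 0.0, 'rz': 0.2056}
-> {'x': -0.3977, 'y': 0.5048, 'z': 0.48, 'rx': 0.0, 'ry': 0.0, 'rz': 0.2056}
```

apply_moves(force=30, deltas=[{"fingers": 0.1, "x": 0, "y": 0, "z": -0.05, "rx": 0, "ry": 0, "rz": 0}, {"fingers": 0.1, "x": 0, "y": 0, "z": -0.16, "rx": 0, "ry": 0, "rz": 0}, {"fingers": 0.1, "x": 0, "y": 0, "z": -0.3, "rx": 0, "ry": 0, "rz": 0}, {"fingers": 0.1, "x": 0, "y": 0, "z": -0.45, "rx": 0, "ry": 0, "rz": 0}, {"fingers": 0.1, "x": -0.06, "y": -0.01, "z": -0.535, "rx": 0, "ry": 0, "rz": 0.03}, {"fingers": 0.1, "x": -0.18, "y": -0.03, "z": -0.535, "rx": 0, "ry": 0, "rz": 0.07}, {"fingers": 0.1, "x": -0.33, "y": -0.05, "z": -0.535, "rx": 0, "ry": 0, "rz": 0.12}, {"fingers": 0.1, "x": -0.49, "y": -0.08, "z": -0.535, "rx": 0, "ry": 0, "rz": 0.17}, {"fingers": 0.1, "x": -0.65, "y": -0.1, "z": -0.535, "rx": 0, "ry": 0, "rz": 0.22}, {"fingers": 0.1, "x": -0.79, "y": -0.13, "z": -0.535, "rx": 0, "ry": 0, "rz": 0.27}, {"fingers": 0.1, "x": -0.862, "y": -0.138, "z": -0.535, "rx": 0, "ry": 0, "rz": 0.2945}, {"fingers": 0.1, "x": -0.862, "y": -0.138, "z": -0.535, "rx": 0, "ry": 0, "rz": 0.2945}])

```text
time_s: 31.2
eef_pos: [0.6197, -0.1185, 0.1729]
tcp_rot: [-0.0, -0.26, 0.966, 0.0]
contact_force: [-0.3, -0.6, -1.1]
width: 0.0519
gripper_force: 31.8
```

apply_moves(deltas=[{"fingers": 0.1, "x": -0.05, "y": 0.07, "z": 0, "rx": 0, "ry": 0, "rz": 0.04}, {"fingers": 0.1, "x": -0.13, "y": 0.17, "z": 0, "rx": 0, "ry": 0, "rz": 0.08}, {"fingers": 0.1, "x": -0.22, "y": 0.28, "z": 0, "rx": 0, "ry": 0, "rz": 0.12}, {"fingers": 0.1, "x": -0.31, "y": 0.39, "z": 0, "rx": 0, "ry": 0, "rz": 0.16}, {"fingers": 0.1, "x": -0.37, "y": 0.47, "z": 0, "rx": 0, "ry": 0, "rz": 0.195}, {"fingers": 0.1, "x": -0.398, "y": 0.505, "z": 0, "rx": 0, "ry": 0, "rz": 0.2056}, {"fingers": 0.1, "x": -0.398, "y": 0.505, "z": 0, "rx": 0, "ry": 0, "rz": 0.2056}, {"fingers": 0.1, "x": -0.398, "y": 0.505, "z": 0, "rx": 0, "ry": 0, "rz": 0.2056}])

```text
time_s: 32.2
eef_pos: [0.6425, 0.0384, 0.1731]
tcp_rot: [-0.0, 0.061, 0.998, -0.0]
contact_force: [-0.0, -1.8, -1.9]
width: 0.0524
gripper_force: 31.9
```

Run:
```python
from plan import *
plan((.643,.039,.175,83),(.643,.039,.056,83))
```

```text
t 32.2 p [0.6425 0.0384 0.1731] yaw 83.0 tilt [-0.0001 -0.0001] F [-0.  -1.8 -1.9] w 0.0524 q6 -2.06 q1 0.37
-> {'x': -0.0015, 'y': 0.0027, 'z': -0.0077, 'rx': -0.0, 'ry': -0.0, 'rz': 0.0}
-> {'x': -0.0015, 'y': 0.0028, 'z': 0.4683, 'rx': -0.0, 'ry': -0.0, 'rz': 0.0}
```

apply_moves(deltas=[{"fingers": 0.1, "x": 0, "y": 0.002, "z": 0.1, "rx": 0, "ry": 0, "rz": 0}, {"fingers": 0.1, "x": 0, "y": 0.002, "z": 0.22, "rx": 0, "ry": 0, "rz": 0}, {"fingers": 0.1, "x": 0, "y": 0.002, "z": 0.33, "rx": 0, "ry": 0, "rz": 0}, {"fingers": 0.1, "x": 0, "y": 0.002, "z": 0.41, "rx": 0, "ry": 0, "rz": 0}, {"fingers": 0.1, "x": 0, "y": 0.002, "z": 0.44, "rx": 0, "ry": 0, "rz": 0}, {"fingers": 0.1, "x": 0, "y": 0.002, "z": 0.455, "rx": 0, "ry": 0, "rz": 0}, {"fingers": 0.1, "x": 0, "y": 0.002, "z": 0.462, "rx": 0, "ry": 0, "rz": 0}, {"fingers": 0.1, "x": 0, "y": 0.002, "z": 0.466, "rx": 0, "ry": 0, "rz": 0}, {"fingers": 0.1, "x": 0, "y": 0.002, "z": 0.468, "rx": 0, "ry": 0, "rz": 0}, {"fingers": 0.1, "x": 0, "y": 0.002, "z": 0.468, "rx": 0, "ry": 0, "rz": 0}])

```text
time_s: 33.45
eef_pos: [0.6429, 0.0399, 0.0565]
tcp_rot: [0.0, 0.061, 0.998, 0.0]
contact_force: [-0.3, 0.5, -0.9]
width: 0.0522
gripper_force: 31.9
```

apply_moves(deltas=[{"fingers": 0.1, "x": 0, "y": 0, "z": 0.002, "rx": 0, "ry": 0, "rz": 0}, {"fingers": 0.1, "x": 0, "y": 0, "z": 0.003, "rx": 0, "ry": 0, "rz": 0}, {"fingers": -0.4, "x": 0, "y": 0, "z": 0.003, "rx": 0, "ry": 0, "rz": 0}, {"fingers": -0.8, "x": 0, "y": 0, "z": 0.003, "rx": 0, "ry": 0, "rz": 0}, {"fingers": -0.8, "x": 0, "y": 0, "z": 0.003, "rx": 0, "ry": 0, "rz": 0}, {"fingers": -0.8, "x": 0, "y": 0, "z": 0.003, "rx": 0, "ry": 0, "rz": 0}, {"fingers": -0.8, "x": 0, "y": 0, "z": -0.1, "rx": 0, "ry": 0, "rz": 0}, {"fingers": -0.8, "x": 0, "y": 0, "z": -0.25, "rx": 0, "ry": 0, "rz": 0}, {"fingers": -1, "x": 0, "y": 0, "z": -0.45, "rx": 0, "ry": 0, "rz": 0}, {"fingers": -1, "x": 0, "y": 0, "z": -0.5, "rx": 0, "ry": 0, "rz": 0}, {"fingers": -1, "x": 0, "y": 0, "z": -0.5, "rx": 0, "ry": 0, "rz": 0}])

```text
time_s: 34.83
eef_pos: [0.643, 0.04, 0.1818]
tcp_rot: [0.001, 0.061, 0.998, 0.001]
contact_force: [-0.3, 0.2, -1.3]
width: 0.085
gripper_force: 0.0
```

Run:
```python
from plan import *
plan((.57,.24,.18,128))
plan((.4832,.4346,.13,173),frm=(.57,.24,.18,128))
```

```text
t 34.83 p [0.643  0.04   0.1818] yaw 83.0 tilt [0.0016 0.0009] F [-0.3  0.2 -1.3] w 0.085 q6 -2.07 q1 0.37
-> {'x': 0.3876, 'y': 0.7583, 'z': 0.0075, 'rx': 0.0002, 'ry': 0.0006, 'rz': -0.2501}
-> {'x': -0.2056, 'y': 0.8271, 'z': 0.2, 'rx': 0.0, 'ry': 0.0, 'rz': -0.25}
```

apply_moves(deltas=[{"fingers": -1, "x": 0.388, "y": 0.758, "z": 0, "rx": 0, "ry": 0, "rz": -0.25}, {"fingers": -1, "x": 0.388, "y": 0.758, "z": 0, "rx": 0, "ry": 0, "rz": -0.25}, {"fingers": -1, "x": 0.388, "y": 0.758, "z": 0, "rx": 0, "ry": 0, "rz": -0.25}, {"fingers": -1, "x": 0.388, "y": 0.758, "z": 0, "rx": 0, "ry": 0, "rz": -0.25}, {"fingers": -1, "x": 0.388, "y": 0.758, "z": 0, "rx": 0, "ry": 0, "rz": -0.25}, {"fingers": -1, "x": 0.388, "y": 0.758, "z": 0, "rx": 0, "ry": 0, "rz": -0.25}])

```text
time_s: 35.58
eef_pos: [0.5693, 0.2391, 0.1796]
tcp_rot: [-0.001, -0.325, 0.946, -0.0]
contact_force: [-0.2, 0.2, -0.8]
width: 0.0849
gripper_force: 0.0
```

apply_moves(deltas=[{"fingers": -1, "x": -0.206, "y": 0.827, "z": 0.2, "rx": 0, "ry": 0, "rz": -0.25}, {"fingers": -1, "x": -0.206, "y": 0.827, "z": 0.2, "rx": 0, "ry": 0, "rz": -0.25}, {"fingers": -1, "x": -0.206, "y": 0.827, "z": 0.2, "rx": 0, "ry": 0, "rz": -0.25}, {"fingers": -1, "x": -0.206, "y": 0.827, "z": 0.2, "rx": 0, "ry": 0, "rz": -0.25}, {"fingers": -1, "x": -0.206, "y": 0.827, "z": 0.2, "rx": 0, "ry": 0, "rz": -0.25}, {"fingers": -1, "x": -0.206, "y": 0.827, "z": 0.2, "rx": 0, "ry": 0, "rz": -0.25}, {"fingers": -1, "x": -0.206, "y": 0.827, "z": 0.2, "rx": 0, "ry": 0, "rz": -0.25}])

```text
time_s: 36.45
eef_pos: [0.4839, 0.4332, 0.1315]
tcp_rot: [0.0, -0.661, 0.75, 0.0]
contact_force: [1.1, 0.0, 0.7]
width: 0.0853
gripper_force: 0.0
```

Run:
```python
from wfit import *
o,k,im=wfit("bowl",[.4832,.4346],140)
p=o[0]
plan((.4832,.4346,.02,173),(p[0],p[1],.02,173))
```

```text
[321.6612702  197.66591506] 3862.0 4043.2862745098037 [ 11 171 245]
bowl [0.4839 0.4329] 0.047
t 36.5 p [0.4838 0.4333 0.1315] yaw 172.8 tilt [0.0004 0.0006] F [-0.6 -0.   0.1] w 0.0852 q6 -1.16 q1 1.04
-> {'x': -0.0045, 'y': 0.0032, 'z': 0.4461, 'rx': -0.0001, 'ry': 0.0002, 'rz': -0.0011}
-> {'x': 0.0017, 'y': -0.0004, 'z': 0.4461, 'rx': -0.0001, 'ry': 0.0002, 'rz': -0.0011}
```

apply_moves(force=20, deltas=[{"fingers": -1, "x": 0, "y": 0, "z": 0.15, "rx": 0, "ry": 0, "rz": -0.001}, {"fingers": -1, "x": 0, "y": 0, "z": 0.3, "rx": 0, "ry": 0, "rz": -0.001}, {"fingers": -1, "x": 0, "y": 0, "z": 0.4, "rx": 0, "ry": 0, "rz": -0.001}, {"fingers": -1, "x": 0, "y": 0, "z": 0.45, "rx": 0, "ry": 0, "rz": -0.001}, {"fingers": -1, "x": 0, "y": 0, "z": 0.47, "rx": 0, "ry": 0, "rz": -0.001}, {"fingers": -0.8, "x": 0, "y": 0, "z": 0.47, "rx": 0, "ry": 0, "rz": -0.001}, {"fingers": -0.6, "x": 0, "y": 0, "z": 0.47, "rx": 0, "ry": 0, "rz": -0.001}, {"fingers": -0.5, "x": 0, "y": 0, "z": 0.47, "rx": 0, "ry": 0, "rz": -0.001}, {"fingers": -0.4, "x": 0, "y": 0, "z": 0.47, "rx": 0, "ry": 0, "rz": -0.001}, {"fingers": -0.2, "x": 0, "y": 0, "z": 0.47, "rx": 0, "ry": 0, "rz": -0.001}, {"fingers": -0.2, "x": 0, "y": 0, "z": 0.47, "rx": 0, "ry": 0, "rz": -0.001}])

```text
time_s: 37.88
eef_pos: [0.4832, 0.4349, 0.0151]
tcp_rot: [0.001, -0.664, 0.748, 0.0]
contact_force: [-1.6, -0.8, 6.5]
width: 0.0638
gripper_force: 21.0
```

Run:
```python
from plan import *
plan((.484,.433,.16,173),(.52,.24,.16,143))
plan((.54,.04,.18,110),frm=(.52,.24,.16,143))
plan((.622,-.129,.16,83),frm=(.54,.04,.18,110))
```

```text
t 37.88 p [0.4832 0.4349 0.0151] yaw 173.2 tilt [0.0013 0.0013] F [-1.6 -0.8  6.5] w 0.0638 q6 -1.16 q1 1.04
-> {'x': 0.0065, 'y': -0.0046, 'z': -0.5797, 'rx': -0.0004, 'ry': 0.0005, 'rz': 0.0011}
-> {'x': 0.756, 'y': -0.2391, 'z': -0.5805, 'rx': -0.0002, 'ry': 0.0006, 'rz': 0.1677}
-> {'x': 0.5908, 'y': -0.5453, 'z': -0.08, 'rx': 0.0, 'ry': 0.0, 'rz': 0.1833}
-> {'x': -0.077, 'y': -0.7474, 'z': 0.08, 'rx': 0.0, 'ry': 0.0, 'rz': 0.15}
```

apply_moves(force=30, deltas=[{"fingers": -0.1, "x": 0, "y": 0, "z": -0.05, "rx": 0, "ry": 0, "rz": 0}, {"fingers": -0.1, "x": 0, "y": 0, "z": -0.16, "rx": 0, "ry": 0, "rz": 0}, {"fingers": -0.1, "x": 0, "y": 0, "z": -0.3, "rx": 0, "ry": 0, "rz": 0}, {"fingers": -0.1, "x": 0.03, "y": -0.01, "z": -0.45, "rx": 0, "ry": 0, "rz": 0.01}, {"fingers": -0.1, "x": 0.1, "y": -0.03, "z": -0.56, "rx": 0, "ry": 0, "rz": 0.03}, {"fingers": -0.1, "x": 0.22, "y": -0.07, "z": -0.6, "rx": 0, "ry": 0, "rz": 0.05}, {"fingers": -0.1, "x": 0.36, "y": -0.11, "z": -0.6, "rx": 0, "ry": 0, "rz": 0.08}, {"fingers": -0.1, "x": 0.5, "y": -0.16, "z": -0.6, "rx": 0, "ry": 0, "rz": 0.11}, {"fingers": -0.1, "x": 0.64, "y": -0.2, "z": -0.6, "rx": 0, "ry": 0, "rz": 0.14}, {"fingers": -0.1, "x": 0.756, "y": -0.239, "z": -0.6, "rx": 0, "ry": 0, "rz": 0.168}])

```text
time_s: 39.12
eef_pos: [0.5197, 0.2382, 0.1637]
tcp_rot: [-0.0, -0.444, 0.896, 0.0]
contact_force: [-0.4, 0.6, -1.2]
width: 0.063
gripper_force: 33.5
```

apply_moves(deltas=[{"fingers": -0.1, "x": 0.11, "y": -0.1, "z": -0.02, "rx": 0, "ry": 0, "rz": 0.03}, {"fingers": -0.1, "x": 0.22, "y": -0.2, "z": -0.04, "rx": 0, "ry": 0, "rz": 0.07}, {"fingers": -0.1, "x": 0.33, "y": -0.3, "z": -0.06, "rx": 0, "ry": 0, "rz": 0.1}, {"fingers": -0.1, "x": 0.44, "y": -0.41, "z": -0.06, "rx": 0, "ry": 0, "rz": 0.14}, {"fingers": -0.1, "x": 0.54, "y": -0.5, "z": -0.06, "rx": 0, "ry": 0, "rz": 0.17}, {"fingers": -0.1, "x": 0.591, "y": -0.545, "z": -0.06, "rx": 0, "ry": 0, "rz": 0.183}])

```text
time_s: 39.88
eef_pos: [0.5392, 0.0381, 0.1787]
tcp_rot: [-0.0, -0.172, 0.985, 0.0]
contact_force: [-0.1, 0.2, -0.7]
width: 0.0633
gripper_force: 33.5
```

apply_moves(deltas=[{"fingers": -0.1, "x": -0.01, "y": -0.13, "z": 0, "rx": 0, "ry": 0, "rz": 0.03}, {"fingers": -0.1, "x": -0.03, "y": -0.27, "z": 0, "rx": 0, "ry": 0, "rz": 0.06}, {"fingers": -0.1, "x": -0.05, "y": -0.43, "z": 0, "rx": 0, "ry": 0, "rz": 0.09}, {"fingers": -0.1, "x": -0.06, "y": -0.58, "z": 0, "rx": 0, "ry": 0, "rz": 0.12}, {"fingers": -0.1, "x": -0.07, "y": -0.69, "z": 0, "rx": 0, "ry": 0, "rz": 0.14}, {"fingers": -0.1, "x": -0.077, "y": -0.747, "z": 0, "rx": 0, "ry": 0, "rz": 0.15}, {"fingers": -0.1, "x": -0.077, "y": -0.747, "z": 0, "rx": 0, "ry": 0, "rz": 0.15}, {"fingers": -0.1, "x": -0.077, "y": -0.747, "z": 0, "rx": 0, "ry": 0, "rz": 0.15}, {"fingers": -0.1, "x": -0.077, "y": -0.747, "z": 0, "rx": 0, "ry": 0, "rz": 0.15}])

```text
time_s: 41.0
eef_pos: [0.6212, -0.1284, 0.1788]
tcp_rot: [0.0, 0.06, 0.998, 0.0]
contact_force: [-0.1, -0.1, -1.6]
width: 0.0632
gripper_force: 33.5
```

Run:
```python
from plan import *
plan((.622,-.129,.16,83),(.622,-.129,.03,83))
```

```text
t 41.0 p [ 0.6212 -0.1284  0.1788] yaw 83.1 tilt [0.0004 0.0003] F [-0.1 -0.1 -1.6] w 0.0632 q6 -1.8 q1 0.11
-> {'x': -0.0034, 'y': -0.002, 'z': 0.0752, 'rx': 0.0001, 'ry': 0.0001, 'rz': 0.0004}
-> {'x': -0.0032, 'y': -0.0022, 'z': 0.5952, 'rx': 0.0001, 'ry': 0.0001, 'rz': 0.0004}
```

apply_moves(deltas=[{"fingers": -0.1, "x": -0.003, "y": -0.002, "z": 0.12, "rx": 0, "ry": 0, "rz": 0}, {"fingers": -0.1, "x": -0.003, "y": -0.002, "z": 0.26, "rx": 0, "ry": 0, "rz": 0}, {"fingers": -0.1, "x": -0.003, "y": -0.002, "z": 0.4, "rx": 0, "ry": 0, "rz": 0}, {"fingers": -0.1, "x": -0.003, "y": -0.002, "z": 0.5, "rx": 0, "ry": 0, "rz": 0}, {"fingers": -0.1, "x": -0.003, "y": -0.002, "z": 0.55, "rx": 0, "ry": 0, "rz": 0}, {"fingers": -0.1, "x": -0.003, "y": -0.002, "z": 0.575, "rx": 0, "ry": 0, "rz": 0}, {"fingers": -0.1, "x": -0.003, "y": -0.002, "z": 0.586, "rx": 0, "ry": 0, "rz": 0}, {"fingers": -0.1, "x": -0.003, "y": -0.002, "z": 0.592, "rx": 0, "ry": 0, "rz": 0}, {"fingers": -0.1, "x": -0.003, "y": -0.002, "z": 0.594, "rx": 0, "ry": 0, "rz": 0}, {"fingers": -0.1, "x": -0.003, "y": -0.002, "z": 0.594, "rx": 0, "ry": 0, "rz": 0}])

```text
time_s: 42.25
eef_pos: [0.6221, -0.1299, 0.0304]
tcp_rot: [0.0, 0.061, 0.998, 0.0]
contact_force: [-0.4, 0.3, -1.1]
width: 0.0632
gripper_force: 33.6
```

apply_moves(deltas=[{"fingers": -0.1, "x": 0, "y": 0, "z": 0.002, "rx": 0, "ry": 0, "rz": 0}, {"fingers": -0.1, "x": 0, "y": 0, "z": 0.003, "rx": 0, "ry": 0, "rz": 0}, {"fingers": -0.6, "x": 0, "y": 0, "z": 0.003, "rx": 0, "ry": 0, "rz": 0}, {"fingers": -1, "x": 0, "y": 0, "z": 0.003, "rx": 0, "ry": 0, "rz": 0}, {"fingers": -1, "x": 0, "y": 0, "z": 0.003, "rx": 0, "ry": 0, "rz": 0}, {"fingers": -1, "x": 0, "y": 0, "z": 0.003, "rx": 0, "ry": 0, "rz": 0}, {"fingers": -1, "x": 0, "y": 0, "z": -0.1, "rx": 0, "ry": 0, "rz": 0}, {"fingers": -1, "x": 0, "y": 0, "z": -0.25, "rx": 0, "ry": 0, "rz": 0}, {"fingers": -1, "x": 0, "y": 0, "z": -0.45, "rx": 0, "ry": 0, "rz": 0}, {"fingers": -1, "x": 0, "y": 0, "z": -0.6, "rx": 0, "ry": 0, "rz": 0}, {"fingers": -1, "x": 0, "y": 0, "z": -0.6, "rx": 0, "ry": 0, "rz": 0}])

```text
time_s: 43.62
eef_pos: [0.6235, -0.1302, 0.1846]
tcp_rot: [0.004, 0.061, 0.998, -0.0]
contact_force: [-0.3, 0.2, -1.4]
width: 0.0853
gripper_force: 0.0
```

Run:
```python
from wfit import *
# pack from the top camera: use bar's lower outline; refine later with the wrist
plan((.50,-.25,.18,100))
plan((.44,-.306,.16,124),frm=(.50,-.25,.18,100))
```

```text
t 43.62 p [ 0.6235 -0.1302  0.1846] yaw 83.0 tilt [ 0.0072 -0.0005] F [-0.3  0.2 -1.4] w 0.0853 q6 -1.8 q1 0.11
-> {'x': 0.4321, 'y': -0.5358, 'z': 0.0149, 'rx': -0.0002, 'ry': 0.0023, 'rz': -0.0945}
-> {'x': 0.2753, 'y': -0.1789, 'z': 0.08, 'rx': 0.0, 'ry': 0.0, 'rz': -0.1333}
```

Run:
```python
from wfit import *
plan((.50,-.25,.18,160))
plan((.44,-.306,.14,214),frm=(.50,-.25,.18,160))
```

```text
t 43.62 p [ 0.6235 -0.1302  0.1846] yaw 83.0 tilt [ 0.0072 -0.0005] F [-0.3  0.2 -1.4] w 0.0853 q6 -1.8 q1 0.11
-> {'x': 0.4321, 'y': -0.5358, 'z': 0.0149, 'rx': -0.0014, 'ry': 0.002, 'rz': -0.4279}
-> {'x': 0.2926, 'y': 0.1489, 'z': 0.16, 'rx': -0.0, 'ry': 0.0, 'rz': -0.3}
```

apply_moves(deltas=[{"fingers": -1, "x": 0.432, "y": -0.536, "z": 0, "rx": 0, "ry": 0, "rz": -0.428}, {"fingers": -1, "x": 0.432, "y": -0.536, "z": 0, "rx": 0, "ry": 0, "rz": -0.428}, {"fingers": -1, "x": 0.432, "y": -0.536, "z": 0, "rx": 0, "ry": 0, "rz": -0.428}, {"fingers": -1, "x": 0.432, "y": -0.536, "z": 0, "rx": 0, "ry": 0, "rz": -0.428}, {"fingers": -1, "x": 0.432, "y": -0.536, "z": 0, "rx": 0, "ry": 0, "rz": -0.428}, {"fingers": -1, "x": 0.432, "y": -0.536, "z": 0, "rx": 0, "ry": 0, "rz": -0.428}, {"fingers": -1, "x": 0.432, "y": -0.536, "z": 0, "rx": 0, "ry": 0, "rz": -0.428}, {"fingers": -1, "x": 0.432, "y": -0.536, "z": 0, "rx": 0, "ry": 0, "rz": -0.428}, {"fingers": -1, "x": 0.432, "y": -0.536, "z": 0, "rx": 0, "ry": 0, "rz": -0.428}])

```text
time_s: 44.75
eef_pos: [0.4982, -0.2496, 0.1795]
tcp_rot: [-0.0, -0.573, 0.82, 0.0]
contact_force: [0.8, 0.8, -0.5]
width: 0.0854
gripper_force: 0.0
```

apply_moves(deltas=[{"fingers": -1, "x": 0.293, "y": 0.149, "z": 0.1, "rx": 0, "ry": 0, "rz": -0.3}, {"fingers": -1, "x": 0.293, "y": 0.149, "z": 0.1, "rx": 0, "ry": 0, "rz": -0.3}, {"fingers": -1, "x": 0.293, "y": 0.149, "z": 0.1, "rx": 0, "ry": 0, "rz": -0.3}, {"fingers": -1, "x": 0.293, "y": 0.149, "z": 0.1, "rx": 0, "ry": 0, "rz": -0.3}, {"fingers": -1, "x": 0.293, "y": 0.149, "z": 0.1, "rx": 0, "ry": 0, "rz": -0.3}, {"fingers": -1, "x": 0.293, "y": 0.149, "z": 0.1, "rx": 0, "ry": 0, "rz": -0.3}, {"fingers": -1, "x": 0.293, "y": 0.149, "z": 0.1, "rx": 0, "ry": 0, "rz": -0.3}])

```text
time_s: 45.62
eef_pos: [0.4383, -0.3058, 0.1549]
tcp_rot: [-0.0, 0.882, -0.471, -0.0]
contact_force: [0.2, -1.1, -0.1]
width: 0.0854
gripper_force: 0.0
```

Run:
```python
from wfit import *
import pickle
c=eyes.calibration("wrist");o,k,im=wfit("cone_pack",[.438,-.307,.59],140,0,True)
pickle.dump(c,open("pack.pkl","wb"));cv2.imwrite("pics/pack_full.png",im)
cc,_=cv2.findContours(k.astype(np.uint8),0,1);im2=im.copy()
s=sil(c,"cone_pack",*o[0][:2],0,o[0][2]);ss,_=cv2.findContours((s>.5).astype(np.uint8),0,1)
cv2.drawContours(im2,ss,-1,(255,0,0),1);cv2.drawContours(im2,cc,-1,(0,255,0),1)
cv2.imwrite("pics/w9.png",np.hstack([cv2.resize(x[100:300,220:420],(400,400),interpolation=cv2.INTER_NEAREST) for x in (im,im2)]))
p=o[0];plan((p[0],p[1],.014,180+np.degrees(p[2])))
```

```text
[321.37626172 189.60447754] 1573.0 1917.7686274509804 [ 14  45 107]
cone_pack [ 0.4369 -0.3063  0.616 ] 0.209
t 45.67 p [ 0.4384 -0.3058  0.1549] yaw -146.2 tilt [-0.0002  0.0001] F [-0.6  0.6  0.3] w 0.0852 q6 0.82 q1 -0.23
-> {'x': -0.0015, 'y': 0.006, 'z': 0.5636, 'rx': 0.0, 'ry': 0.0001, 'rz': -0.0082}
```

View pics/w9.png

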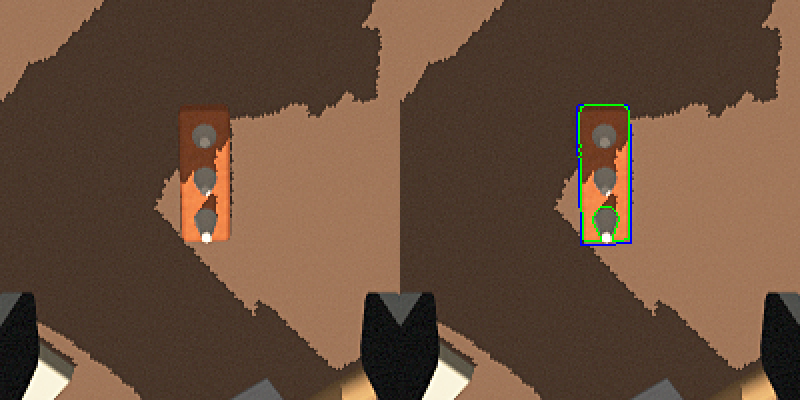

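The bar runs vertically in the crop (centre (205,172)), well aligned with the jaws, and its three cones are clear. Descending slowly.

apply_moves(force=20, deltas=[{"fingers": -0.3, "x": -0.002, "y": 0.003, "z": 0.15, "rx": 0, "ry": 0, "rz": -0.003}, {"fingers": -0.3, "x": -0.002, "y": 0.003, "z": 0.3, "rx": 0, "ry": 0, "rz": -0.003}, {"fingers": -0.3, "x": -0.002, "y": 0.003, "z": 0.42, "rx": 0, "ry": 0, "rz": -0.003}, {"fingers": -0.3, "x": -0.002, "y": 0.003, "z": 0.5, "rx": 0, "ry": 0, "rz": -0.003}, {"fingers": -0.3, "x": -0.002, "y": 0.003, "z": 0.54, "rx": 0, "ry": 0, "rz": -0.003}, {"fingers": -0.3, "x": -0.002, "y": 0.003, "z": 0.555, "rx": 0, "ry": 0, "rz": -0.003}, {"fingers": -0.3, "x": -0.002, "y": 0.003, "z": 0.564, "rx": 0, "ry": 0, "rz": -0.003}, {"fingers": -0.3, "x": -0.002, "y": 0.003, "z": 0.564, "rx": 0, "ry": 0, "rz": -0.003}])

```text
time_s: 46.68
eef_pos: [0.4378, -0.306, 0.0146]
tcp_rot: [-0.0, 0.885, -0.465, 0.0]
contact_force: [0.2, -0.9, 0.5]
width: 0.0555
gripper_force: 0.0
```

apply_moves(deltas=[{"fingers": 0.1, "x": 0, "y": 0, "z": 0, "rx": 0, "ry": 0, "rz": 0}, {"fingers": 0.25, "x": 0, "y": 0, "z": 0, "rx": 0, "ry": 0, "rz": 0}, {"fingers": 0.35, "x": 0, "y": 0, "z": 0, "rx": 0, "ry": 0, "rz": 0}, {"fingers": 0.45, "x": 0, "y": 0, "z": 0, "rx": 0, "ry": 0, "rz": 0}, {"fingers": 0.6, "x": 0, "y": 0, "z": 0, "rx": 0, "ry": 0, "rz": 0}, {"fingers": 0.6, "x": 0, "y": 0, "z": 0, "rx": 0, "ry": 0, "rz": 0}, {"fingers": 0.6, "x": 0, "y": 0, "z": 0, "rx": 0, "ry": 0, "rz": 0}])

```text
time_s: 47.55
eef_pos: [0.4375, -0.306, 0.0143]
tcp_rot: [0.0, 0.885, -0.465, 0.0]
contact_force: [-2.0, -1.7, 4.4]
width: 0.0252
gripper_force: 20.5
```

Run:
```python
from plan import *
plan((.4378,-.306,.14,214),(.45,-.17,.14,194))
plan((.4738,-.025,.14,172.9),frm=(.45,-.17,.14,194))
```

```text
t 47.55 p [ 0.4375 -0.306   0.0143] yaw -145.4 tilt [ 0.0001 -0.0003] F [-2.  -1.7  4.4] w 0.0252 q6 0.84 q1 -0.23
-> {'x': 0.0008, 'y': -0.0009, 'z': -0.5028, 'rx': 0.0, 'ry': -0.0001, 'rz': 0.0031}
-> {'x': -0.4195, 'y': -0.3497, 'z': -0.503, 'rx': 0.0, 'ry': -0.0001, 'rz': 0.1143}
-> {'x': -0.5397, 'y': -0.2327, 'z': 0.0, 'rx': -0.0, 'ry': -0.0, 'rz': 0.1172}
```

apply_moves(force=30, deltas=[{"fingers": 0.6, "x": 0, "y": 0, "z": -0.05, "rx": 0, "ry": 0, "rz": 0}, {"fingers": 0.6, "x": 0, "y": 0, "z": -0.16, "rx": 0, "ry": 0, "rz": 0}, {"fingers": 0.6, "x": 0, "y": 0, "z": -0.3, "rx": 0, "ry": 0, "rz": 0}, {"fingers": 0.6, "x": 0, "y": 0, "z": -0.43, "rx": 0, "ry": 0, "rz": 0}, {"fingers": 0.6, "x": -0.06, "y": -0.05, "z": -0.503, "rx": 0, "ry": 0, "rz": 0.02}, {"fingers": 0.6, "x": -0.16, "y": -0.13, "z": -0.503, "rx": 0, "ry": 0, "rz": 0.05}, {"fingers": 0.6, "x": -0.27, "y": -0.23, "z": -0.503, "rx": 0, "ry": 0, "rz": 0.08}, {"fingers": 0.6, "x": -0.37, "y": -0.31, "z": -0.503, "rx": 0, "ry": 0, "rz": 0.1}, {"fingers": 0.6, "x": -0.42, "y": -0.35, "z": -0.503, "rx": 0, "ry": 0, "rz": 0.114}, {"fingers": 0.6, "x": -0.42, "y": -0.35, "z": -0.503, "rx": 0, "ry": 0, "rz": 0.114}])

```text
time_s: 48.8
eef_pos: [0.4501, -0.1686, 0.1399]
tcp_rot: [-0.0, 0.789, -0.614, -0.0]
contact_force: [-0.6, -0.3, -1.7]
width: 0.025
gripper_force: 30.3
```

apply_moves(deltas=[{"fingers": 0.6, "x": -0.08, "y": -0.04, "z": 0, "rx": 0, "ry": 0, "rz": 0.02}, {"fingers": 0.6, "x": -0.19, "y": -0.08, "z": 0, "rx": 0, "ry": 0, "rz": 0.04}, {"fingers": 0.6, "x": -0.31, "y": -0.13, "z": 0, "rx": 0, "ry": 0, "rz": 0.07}, {"fingers": 0.6, "x": -0.43, "y": -0.18, "z": 0, "rx": 0, "ry": 0, "rz": 0.09}, {"fingers": 0.6, "x": -0.51, "y": -0.22, "z": 0, "rx": 0, "ry": 0, "rz": 0.11}, {"fingers": 0.6, "x": -0.54, "y": -0.233, "z": 0, "rx": 0, "ry": 0, "rz": 0.117}, {"fingers": 0.6, "x": -0.54, "y": -0.233, "z": 0, "rx": 0, "ry": 0, "rz": 0.117}, {"fingers": 0.6, "x": -0.54, "y": -0.233, "z": 0, "rx": 0, "ry": 0, "rz": 0.117}, {"fingers": 0.6, "x": -0.54, "y": -0.233, "z": 0, "rx": 0, "ry": 0, "rz": 0.117}])

```text
time_s: 49.92
eef_pos: [0.4736, -0.0252, 0.1398]
tcp_rot: [-0.0, -0.662, 0.749, 0.0]
contact_force: [1.1, -0.4, -1.1]
width: 0.0251
gripper_force: 30.3
```

Run:
```python
from plan import *
plan((.4738,-.0255,.14,172.9),(.4738,-.0255,.0293,172.9))
```

```text
t 49.92 p [ 0.4736 -0.0252  0.1398] yaw 173.0 tilt [-0.0001  0.0001] F [ 1.1 -0.4 -1.1] w 0.0251 q6 -0.5 q1 0.37
-> {'x': 0.0011, 'y': -0.0008, 'z': -0.001, 'rx': 0.0, 'ry': 0.0, 'rz': 0.0003}
-> {'x': 0.0012, 'y': -0.0008, 'z': 0.4418, 'rx': 0.0, 'ry': 0.0, 'rz': 0.0003}
```

apply_moves(deltas=[{"fingers": 0.6, "x": 0.001, "y": -0.001, "z": 0.1, "rx": 0, "ry": 0, "rz": 0}, {"fingers": 0.6, "x": 0.001, "y": -0.001, "z": 0.22, "rx": 0, "ry": 0, "rz": 0}, {"fingers": 0.6, "x": 0.001, "y": -0.001, "z": 0.32, "rx": 0, "ry": 0, "rz": 0}, {"fingers": 0.6, "x": 0.001, "y": -0.001, "z": 0.39, "rx": 0, "ry": 0, "rz": 0}, {"fingers": 0.6, "x": 0.001, "y": -0.001, "z": 0.42, "rx": 0, "ry": 0, "rz": 0}, {"fingers": 0.6, "x": 0.001, "y": -0.001, "z": 0.432, "rx": 0, "ry": 0, "rz": 0}, {"fingers": 0.6, "x": 0.001, "y": -0.001, "z": 0.438, "rx": 0, "ry": 0, "rz": 0}, {"fingers": 0.6, "x": 0.001, "y": -0.001, "z": 0.441, "rx": 0, "ry": 0, "rz": 0}, {"fingers": 0.6, "x": 0.001, "y": -0.001, "z": 0.441, "rx": 0, "ry": 0, "rz": 0}, {"fingers": 0.6, "x": 0.001, "y": -0.001, "z": 0.441, "rx": 0, "ry": 0, "rz": 0}])

```text
time_s: 51.18
eef_pos: [0.474, -0.0249, 0.0297]
tcp_rot: [0.0, -0.663, 0.749, -0.0]
contact_force: [0.1, -0.2, -0.7]
width: 0.025
gripper_force: 30.3
```

apply_moves(deltas=[{"fingers": 0.6, "x": 0, "y": 0, "z": 0.002, "rx": 0, "ry": 0, "rz": 0}, {"fingers": 0.6, "x": 0, "y": 0, "z": 0.002, "rx": 0, "ry": 0, "rz": 0}, {"fingers": 0.2, "x": 0, "y": 0, "z": 0.002, "rx": 0, "ry": 0, "rz": 0}, {"fingers": 0, "x": 0, "y": 0, "z": 0.002, "rx": 0, "ry": 0, "rz": 0}, {"fingers": 0, "x": 0, "y": 0, "z": 0.002, "rx": 0, "ry": 0, "rz": 0}, {"fingers": 0, "x": 0, "y": 0, "z": 0.002, "rx": 0, "ry": 0, "rz": 0}, {"fingers": 0, "x": 0, "y": 0, "z": -0.08, "rx": 0, "ry": 0, "rz": 0}, {"fingers": 0, "x": 0, "y": 0, "z": -0.2, "rx": 0, "ry": 0, "rz": 0}, {"fingers": 0, "x": 0, "y": 0, "z": -0.4, "rx": 0, "ry": 0, "rz": 0}, {"fingers": 0, "x": 0, "y": 0, "z": -0.6, "rx": 0, "ry": 0, "rz": 0}, {"fingers": 0, "x": 0.4, "y": 0.4, "z": -0.6, "rx": 0, "ry": 0, "rz": 0}, {"fingers": 0, "x": 0.8, "y": 0.6, "z": -0.6, "rx": 0, "ry": 0, "rz": 0}, {"fingers": 0, "x": 0.95, "y": 0.6, "z": -0.6, "rx": 0, "ry": 0, "rz": 0}, {"fingers": 0, "x": 0.95, "y": 0.6, "z": -0.6, "rx": 0, "ry": 0, "rz": 0}, {"fingers": 0, "x": 0.95, "y": 0.6, "z": -0.6, "rx": 0, "ry": 0, "rz": 0}])

```text
time_s: 53.05
eef_pos: [0.2945, -0.244, 0.18]
tcp_rot: [0.0, -0.662, 0.75, -0.001]
contact_force: [0.7, -0.8, 0.4]
width: 0.0429
gripper_force: 0.0
```

Run:
```python
from h import *
T={n:eyes.read_camera(n) for n in("top","scene")}
C=eyes.calibration("top")
a=T["top"][140:260,270:410];b=T["scene"][145:255,235:375]
cv2.imwrite("pics/fin.png",np.hstack([cv2.resize(a,(400,343),interpolation=cv2.INTER_CUBIC),cv2.resize(b,(400,343),interpolation=cv2.INTER_CUBIC)]))
h=cv2.cvtColor(T["top"],cv2.COLOR_BGR2HSV).astype(int);m=(h[...,0]<14)&(h[...,1]>165)&(h[...,2]>45)
for n,p in dict(beaker=(.643,.04),bowl=(.622,-.13),jar=(.5532,-.0355),cone_pack=(.4738,-.0255,-.126)).items():
    k=comp(m,*proj(C,[[*p[:2],.05]])[0]);yw=n=="cone_pack"
    o=fit([(C,k)],n,p,.015,yw);print(n,o[0].round(4),round(o[1],2))
print(arm.observe()["eef_pos"],arm.observe()["time_s"])
```

```text
beaker [0.6457 0.0414] 0.27
bowl [ 0.6206 -0.1292] 0.19
jar [ 0.5567 -0.0336] 0.26
cone_pack [ 0.4738 -0.0224 -0.0878] 0.3
[ 0.29443249 -0.24431252  0.17978844] 53.15
```

View pics/fin.png

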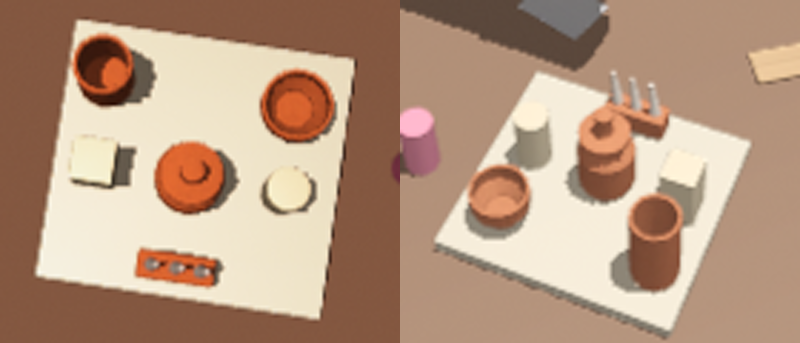

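The final view shows every item upright: beaker (104,70) behind the square post, bowl (297,105) behind the round post, lidded jar (190,177) between them. The pack (177,267) lies parallel to the front edge, and the posts have not moved. Handing in.

```bash
python3 -c "
from bench import arm;print(arm.finish_job())"
```

```text
the job is handed in; nothing more can be done
None
```

The kiln shelf is packed as asked and handed in at about 53 s; the last top-camera fits put every piece within about 4 mm of its target, but no verdict on the judging came back.

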